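# Weigh out a copper charge and tip it into the crucible

## Task

Use the red-handled shovel to scoop at least three of the copper nuggets from the tray, stand the loaded shovel flat on the scale's steel plate and let go of it so that it settles, then take it up again by a grip that lets you tip it steeply: empty it into the white crucible, holding the pan nose-down at 55 degrees or more over the crucible for a moment so that nothing clings, and lay the empty shovel flat back on the green mat. Nuggets not used stay in the tray and none may end up anywhere else; never touch the nuggets with the gripper, do not push the crucible about, and leave the other things on the bench where they are.

Things in the scene. Friction and masses are not known exactly. Their poses are not given: they have to be found in the camera images.
- tray: Aluminium tray fixed to the bench, 188 x 108 mm, long along its x; origin under its centre. Floor top 4 mm above the bench, inside 180 x 100 mm. Side walls 4 mm thick, 28 mm high above the bench; the +x end wall, 44 mm high, leans outward 30 degrees from its foot at x = 90 mm; the -x end, towards the robot, has only a sill 10 mm high above the bench. The nuggets lie in its +x half.
- nugget0: One of five equal lumpy copper nuggets, 15 to 16 mm across and 13 mm high, smooth, with rounded undersides, 12 g; origin at its middle.
- nugget1: One of five equal lumpy copper nuggets, 15 to 16 mm across and 13 mm high, smooth, with rounded undersides, 12 g; origin at its middle.
- nugget2: One of five equal lumpy copper nuggets, 15 to 16 mm across and 13 mm high, smooth, with rounded undersides, 12 g; origin at its middle.
- nugget3: One of five equal lumpy copper nuggets, 15 to 16 mm across and 13 mm high, smooth, with rounded undersides, 12 g; origin at its middle.
- nugget4: One of five equal lumpy copper nuggets, 15 to 16 mm across and 13 mm high, smooth, with rounded undersides, 12 g; origin at its middle.
- shovel: Steel shovel, red handle, 0.16 kg. Origin: under the pan middle; x points out of the open nose, z up. Pan floor 1.6 mm thick, x = -35 to +42 mm, 68 mm wide; side walls 2.5 mm thick, 18 mm high (12 mm near the nose, ending at x = 38), back wall 20 mm. A neck rises from the back to the level handle: 14 mm wide (y), 16 mm high, x = -128 to -48 mm, centred 50 mm above the underside.
- shovel_grip (a point): Middle of the red handle: x = -88 mm, z = 50 mm in the shovel's frame; axes as the shovel's.
- shovel_lip (a point): Middle of the shovel's leading edge, on the underside: x = +42 mm in the shovel's frame.
- scale: Black bench scale fixed to the bench, body 170 x 130 mm and 36 mm high (x = -95 to +75 mm), display on its -x side, with a square steel weighing plate on top; origin under it.
- scale_plate (a point): Centre of the top of the scale's square steel weighing plate (124 x 124 mm), 48 mm above the bench.
- crucible: White ceramic crucible, a loose open round dish: 112 mm outside and about 100 mm inside diameter at the rim, 45 mm high, inner floor 7 mm above the bench and about 84 mm wide, 0.45 kg; origin at the centre of its underside.
- mat: Green bench mat fixed to the bench, 210 x 130 mm, 3 mm thick; origin under its centre, long along its x.
- flux_bottle: Bystander: white bottle, 44 mm diameter, 110 mm high; origin under it.
- compound_jar: Bystander: amber jar with steel cap, 56 mm diameter, 45 mm high; origin under it.
- bench_block: Bystander: dark steel block, 60 x 60 x 20 mm; origin under it.
- tweezers: Bystander: steel tweezers lying flat, 125 mm long, 10 mm high; origin under the middle.
- file: Bystander: needle file with wooden handle lying flat, 160 mm long, 14 mm high; origin under it.
- ring_blank: Bystander: brass ring, 22 mm diameter, 6 mm high; origin at its underside centre.
Not all that is in view belongs to the job. What is shaped like the tray but brown is not meant. Leave any turquoise look-alike of the scale alone.

How it is judged:
On the way, in this order (a step that is already met when the one before it is completed fails the run):
1. the shovel stands flat on the scale's plate with at least three nuggets in it, let go and still (x of shovel in the frame of scale_plate between -0.06 and 0.06 m and y of shovel in the frame of scale_plate between -0.06 and 0.06 m and z of shovel in the frame of scale_plate between -0.005 and 0.01 m and angle between shovel's own z axis and vertical below 0.12 rad and contact force between each of the arm, the fingers and shovel below 0.1 N and linear speed of shovel below 0.02 m/s and (((x of nugget0 in the frame of shovel between -0.036 and 0.046 m and y of nugget0 in the frame of shovel between -0.035 and 0.035 m and z of nugget0 in the frame of shovel between 0 and 0.035 m) and (x of nugget1 in the frame of shovel between -0.036 and 0.046 m and y of nugget1 in the frame of shovel between -0.035 and 0.035 m and z of nugget1 in the frame of shovel between 0 and 0.035 m) and (x of nugget2 in the frame of shovel between -0.036 and 0.046 m and y of nugget2 in the frame of shovel between -0.035 and 0.035 m and z of nugget2 in the frame of shovel between 0 and 0.035 m)) or ((x of nugget0 in the frame of shovel between -0.036 and 0.046 m and y of nugget0 in the frame of shovel between -0.035 and 0.035 m and z of nugget0 in the frame of shovel between 0 and 0.035 m) and (x of nugget1 in the frame of shovel between -0.036 and 0.046 m and y of nugget1 in the frame of shovel between -0.035 and 0.035 m and z of nugget1 in the frame of shovel between 0 and 0.035 m) and (x of nugget3 in the frame of shovel between -0.036 and 0.046 m and y of nugget3 in the frame of shovel between -0.035 and 0.035 m and z of nugget3 in the frame of shovel between 0 and 0.035 m)) or ((x of nugget0 in the frame of shovel between -0.036 and 0.046 m and y of nugget0 in the frame of shovel between -0.035 and 0.035 m and z of nugget0 in the frame of shovel between 0 and 0.035 m) and (x of nugget1 in the frame of shovel between -0.036 and 0.046 m and y of nugget1 in the frame of shovel between -0.035 and 0.035 m and z of nugget1 in the frame of shovel between 0 and 0.035 m) and (x of nugget4 in the frame of shovel between -0.036 and 0.046 m and y of nugget4 in the frame of shovel between -0.035 and 0.035 m and z of nugget4 in the frame of shovel between 0 and 0.035 m)) or ((x of nugget0 in the frame of shovel between -0.036 and 0.046 m and y of nugget0 in the frame of shovel between -0.035 and 0.035 m and z of nugget0 in the frame of shovel between 0 and 0.035 m) and (x of nugget2 in the frame of shovel between -0.036 and 0.046 m and y of nugget2 in the frame of shovel between -0.035 and 0.035 m and z of nugget2 in the frame of shovel between 0 and 0.035 m) and (x of nugget3 in the frame of shovel between -0.036 and 0.046 m and y of nugget3 in the frame of shovel between -0.035 and 0.035 m and z of nugget3 in the frame of shovel between 0 and 0.035 m)) or ((x of nugget0 in the frame of shovel between -0.036 and 0.046 m and y of nugget0 in the frame of shovel between -0.035 and 0.035 m and z of nugget0 in the frame of shovel between 0 and 0.035 m) and (x of nugget2 in the frame of shovel between -0.036 and 0.046 m and y of nugget2 in the frame of shovel between -0.035 and 0.035 m and z of nugget2 in the frame of shovel between 0 and 0.035 m) and (x of nugget4 in the frame of shovel between -0.036 and 0.046 m and y of nugget4 in the frame of shovel between -0.035 and 0.035 m and z of nugget4 in the frame of shovel between 0 and 0.035 m)) or ((x of nugget0 in the frame of shovel between -0.036 and 0.046 m and y of nugget0 in the frame of shovel between -0.035 and 0.035 m and z of nugget0 in the frame of shovel between 0 and 0.035 m) and (x of nugget3 in the frame of shovel between -0.036 and 0.046 m and y of nugget3 in the frame of shovel between -0.035 and 0.035 m and z of nugget3 in the frame of shovel between 0 and 0.035 m) and (x of nugget4 in the frame of shovel between -0.036 and 0.046 m and y of nugget4 in the frame of shovel between -0.035 and 0.035 m and z of nugget4 in the frame of shovel between 0 and 0.035 m)) or ((x of nugget1 in the frame of shovel between -0.036 and 0.046 m and y of nugget1 in the frame of shovel between -0.035 and 0.035 m and z of nugget1 in the frame of shovel between 0 and 0.035 m) and (x of nugget2 in the frame of shovel between -0.036 and 0.046 m and y of nugget2 in the frame of shovel between -0.035 and 0.035 m and z of nugget2 in the frame of shovel between 0 and 0.035 m) and (x of nugget3 in the frame of shovel between -0.036 and 0.046 m and y of nugget3 in the frame of shovel between -0.035 and 0.035 m and z of nugget3 in the frame of shovel between 0 and 0.035 m)) or ((x of nugget1 in the frame of shovel between -0.036 and 0.046 m and y of nugget1 in the frame of shovel between -0.035 and 0.035 m and z of nugget1 in the frame of shovel between 0 and 0.035 m) and (x of nugget2 in the frame of shovel between -0.036 and 0.046 m and y of nugget2 in the frame of shovel between -0.035 and 0.035 m and z of nugget2 in the frame of shovel between 0 and 0.035 m) and (x of nugget4 in the frame of shovel between -0.036 and 0.046 m and y of nugget4 in the frame of shovel between -0.035 and 0.035 m and z of nugget4 in the frame of shovel between 0 and 0.035 m)) or ((x of nugget1 in the frame of shovel between -0.036 and 0.046 m and y of nugget1 in the frame of shovel between -0.035 and 0.035 m and z of nugget1 in the frame of shovel between 0 and 0.035 m) and (x of nugget3 in the frame of shovel between -0.036 and 0.046 m and y of nugget3 in the frame of shovel between -0.035 and 0.035 m and z of nugget3 in the frame of shovel between 0 and 0.035 m) and (x of nugget4 in the frame of shovel between -0.036 and 0.046 m and y of nugget4 in the frame of shovel between -0.035 and 0.035 m and z of nugget4 in the frame of shovel between 0 and 0.035 m)) or ((x of nugget2 in the frame of shovel between -0.036 and 0.046 m and y of nugget2 in the frame of shovel between -0.035 and 0.035 m and z of nugget2 in the frame of shovel between 0 and 0.035 m) and (x of nugget3 in the frame of shovel between -0.036 and 0.046 m and y of nugget3 in the frame of shovel between -0.035 and 0.035 m and z of nugget3 in the frame of shovel between 0 and 0.035 m) and (x of nugget4 in the frame of shovel between -0.036 and 0.046 m and y of nugget4 in the frame of shovel between -0.035 and 0.035 m and z of nugget4 in the frame of shovel between 0 and 0.035 m)))), for 0.3 s.
2. at least three nuggets are in the crucible while the shovel is still held steeply nose-down over it ((((horizontal distance between nugget0 and crucible below 0.049 m and z of nugget0 in the frame of crucible between 0.005 and 0.042 m) and (horizontal distance between nugget1 and crucible below 0.049 m and z of nugget1 in the frame of crucible between 0.005 and 0.042 m) and (horizontal distance between nugget2 and crucible below 0.049 m and z of nugget2 in the frame of crucible between 0.005 and 0.042 m)) or ((horizontal distance between nugget0 and crucible below 0.049 m and z of nugget0 in the frame of crucible between 0.005 and 0.042 m) and (horizontal distance between nugget1 and crucible below 0.049 m and z of nugget1 in the frame of crucible between 0.005 and 0.042 m) and (horizontal distance between nugget3 and crucible below 0.049 m and z of nugget3 in the frame of crucible between 0.005 and 0.042 m)) or ((horizontal distance between nugget0 and crucible below 0.049 m and z of nugget0 in the frame of crucible between 0.005 and 0.042 m) and (horizontal distance between nugget1 and crucible below 0.049 m and z of nugget1 in the frame of crucible between 0.005 and 0.042 m) and (horizontal distance between nugget4 and crucible below 0.049 m and z of nugget4 in the frame of crucible between 0.005 and 0.042 m)) or ((horizontal distance between nugget0 and crucible below 0.049 m and z of nugget0 in the frame of crucible between 0.005 and 0.042 m) and (horizontal distance between nugget2 and crucible below 0.049 m and z of nugget2 in the frame of crucible between 0.005 and 0.042 m) and (horizontal distance between nugget3 and crucible below 0.049 m and z of nugget3 in the frame of crucible between 0.005 and 0.042 m)) or ((horizontal distance between nugget0 and crucible below 0.049 m and z of nugget0 in the frame of crucible between 0.005 and 0.042 m) and (horizontal distance between nugget2 and crucible below 0.049 m and z of nugget2 in the frame of crucible between 0.005 and 0.042 m) and (horizontal distance between nugget4 and crucible below 0.049 m and z of nugget4 in the frame of crucible between 0.005 and 0.042 m)) or ((horizontal distance between nugget0 and crucible below 0.049 m and z of nugget0 in the frame of crucible between 0.005 and 0.042 m) and (horizontal distance between nugget3 and crucible below 0.049 m and z of nugget3 in the frame of crucible between 0.005 and 0.042 m) and (horizontal distance between nugget4 and crucible below 0.049 m and z of nugget4 in the frame of crucible between 0.005 and 0.042 m)) or ((horizontal distance between nugget1 and crucible below 0.049 m and z of nugget1 in the frame of crucible between 0.005 and 0.042 m) and (horizontal distance between nugget2 and crucible below 0.049 m and z of nugget2 in the frame of crucible between 0.005 and 0.042 m) and (horizontal distance between nugget3 and crucible below 0.049 m and z of nugget3 in the frame of crucible between 0.005 and 0.042 m)) or ((horizontal distance between nugget1 and crucible below 0.049 m and z of nugget1 in the frame of crucible between 0.005 and 0.042 m) and (horizontal distance between nugget2 and crucible below 0.049 m and z of nugget2 in the frame of crucible between 0.005 and 0.042 m) and (horizontal distance between nugget4 and crucible below 0.049 m and z of nugget4 in the frame of crucible between 0.005 and 0.042 m)) or ((horizontal distance between nugget1 and crucible below 0.049 m and z of nugget1 in the frame of crucible between 0.005 and 0.042 m) and (horizontal distance between nugget3 and crucible below 0.049 m and z of nugget3 in the frame of crucible between 0.005 and 0.042 m) and (horizontal distance between nugget4 and crucible below 0.049 m and z of nugget4 in the frame of crucible between 0.005 and 0.042 m)) or ((horizontal distance between nugget2 and crucible below 0.049 m and z of nugget2 in the frame of crucible between 0.005 and 0.042 m) and (horizontal distance between nugget3 and crucible below 0.049 m and z of nugget3 in the frame of crucible between 0.005 and 0.042 m) and (horizontal distance between nugget4 and crucible below 0.049 m and z of nugget4 in the frame of crucible between 0.005 and 0.042 m))) and angle between shovel's own z axis and vertical above 0.87 rad and horizontal distance between shovel_lip and crucible below 0.075 m and height (world z) of shovel_lip below 0.2 m), for 0.1 s.
At the end, for the whole second after the job is handed in: At least three nuggets lie in the crucible (below its rim), every other nugget lies in the tray, the shovel lies the right way up and flat (within 0.12 rad) with the middle of its pan over the green mat, the crucible stands upright, and all are at rest and let go ((((horizontal distance between nugget0 and crucible below 0.049 m and z of nugget0 in the frame of crucible between 0.005 and 0.042 m) and (horizontal distance between nugget1 and crucible below 0.049 m and z of nugget1 in the frame of crucible between 0.005 and 0.042 m) and (horizontal distance between nugget2 and crucible below 0.049 m and z of nugget2 in the frame of crucible between 0.005 and 0.042 m)) or ((horizontal distance between nugget0 and crucible below 0.049 m and z of nugget0 in the frame of crucible between 0.005 and 0.042 m) and (horizontal distance between nugget1 and crucible below 0.049 m and z of nugget1 in the frame of crucible between 0.005 and 0.042 m) and (horizontal distance between nugget3 and crucible below 0.049 m and z of nugget3 in the frame of crucible between 0.005 and 0.042 m)) or ((horizontal distance between nugget0 and crucible below 0.049 m and z of nugget0 in the frame of crucible between 0.005 and 0.042 m) and (horizontal distance between nugget1 and crucible below 0.049 m and z of nugget1 in the frame of crucible between 0.005 and 0.042 m) and (horizontal distance between nugget4 and crucible below 0.049 m and z of nugget4 in the frame of crucible between 0.005 and 0.042 m)) or ((horizontal distance between nugget0 and crucible below 0.049 m and z of nugget0 in the frame of crucible between 0.005 and 0.042 m) and (horizontal distance between nugget2 and crucible below 0.049 m and z of nugget2 in the frame of crucible between 0.005 and 0.042 m) and (horizontal distance between nugget3 and crucible below 0.049 m and z of nugget3 in the frame of crucible between 0.005 and 0.042 m)) or ((horizontal distance between nugget0 and crucible below 0.049 m and z of nugget0 in the frame of crucible between 0.005 and 0.042 m) and (horizontal distance between nugget2 and crucible below 0.049 m and z of nugget2 in the frame of crucible between 0.005 and 0.042 m) and (horizontal distance between nugget4 and crucible below 0.049 m and z of nugget4 in the frame of crucible between 0.005 and 0.042 m)) or ((horizontal distance between nugget0 and crucible below 0.049 m and z of nugget0 in the frame of crucible between 0.005 and 0.042 m) and (horizontal distance between nugget3 and crucible below 0.049 m and z of nugget3 in the frame of crucible between 0.005 and 0.042 m) and (horizontal distance between nugget4 and crucible below 0.049 m and z of nugget4 in the frame of crucible between 0.005 and 0.042 m)) or ((horizontal distance between nugget1 and crucible below 0.049 m and z of nugget1 in the frame of crucible between 0.005 and 0.042 m) and (horizontal distance between nugget2 and crucible below 0.049 m and z of nugget2 in the frame of crucible between 0.005 and 0.042 m) and (horizontal distance between nugget3 and crucible below 0.049 m and z of nugget3 in the frame of crucible between 0.005 and 0.042 m)) or ((horizontal distance between nugget1 and crucible below 0.049 m and z of nugget1 in the frame of crucible between 0.005 and 0.042 m) and (horizontal distance between nugget2 and crucible below 0.049 m and z of nugget2 in the frame of crucible between 0.005 and 0.042 m) and (horizontal distance between nugget4 and crucible below 0.049 m and z of nugget4 in the frame of crucible between 0.005 and 0.042 m)) or ((horizontal distance between nugget1 and crucible below 0.049 m and z of nugget1 in the frame of crucible between 0.005 and 0.042 m) and (horizontal distance between nugget3 and crucible below 0.049 m and z of nugget3 in the frame of crucible between 0.005 and 0.042 m) and (horizontal distance between nugget4 and crucible below 0.049 m and z of nugget4 in the frame of crucible between 0.005 and 0.042 m)) or ((horizontal distance between nugget2 and crucible below 0.049 m and z of nugget2 in the frame of crucible between 0.005 and 0.042 m) and (horizontal distance between nugget3 and crucible below 0.049 m and z of nugget3 in the frame of crucible between 0.005 and 0.042 m) and (horizontal distance between nugget4 and crucible below 0.049 m and z of nugget4 in the frame of crucible between 0.005 and 0.042 m))) and ((horizontal distance between nugget0 and crucible below 0.049 m and z of nugget0 in the frame of crucible between 0.005 and 0.042 m) or (x of nugget0 in the frame of tray between -0.093 and 0.115 m and y of nugget0 in the frame of tray between -0.053 and 0.053 m and z of nugget0 in the frame of tray between 0 and 0.045 m)) and ((horizontal distance between nugget1 and crucible below 0.049 m and z of nugget1 in the frame of crucible between 0.005 and 0.042 m) or (x of nugget1 in the frame of tray between -0.093 and 0.115 m and y of nugget1 in the frame of tray between -0.053 and 0.053 m and z of nugget1 in the frame of tray between 0 and 0.045 m)) and ((horizontal distance between nugget2 and crucible below 0.049 m and z of nugget2 in the frame of crucible between 0.005 and 0.042 m) or (x of nugget2 in the frame of tray between -0.093 and 0.115 m and y of nugget2 in the frame of tray between -0.053 and 0.053 m and z of nugget2 in the frame of tray between 0 and 0.045 m)) and ((horizontal distance between nugget3 and crucible below 0.049 m and z of nugget3 in the frame of crucible between 0.005 and 0.042 m) or (x of nugget3 in the frame of tray between -0.093 and 0.115 m and y of nugget3 in the frame of tray between -0.053 and 0.053 m and z of nugget3 in the frame of tray between 0 and 0.045 m)) and ((horizontal distance between nugget4 and crucible below 0.049 m and z of nugget4 in the frame of crucible between 0.005 and 0.042 m) or (x of nugget4 in the frame of tray between -0.093 and 0.115 m and y of nugget4 in the frame of tray between -0.053 and 0.053 m and z of nugget4 in the frame of tray between 0 and 0.045 m)) and x of shovel in the frame of mat between -0.11 and 0.11 m and y of shovel in the frame of mat between -0.07 and 0.07 m and z of shovel in the frame of mat between -0.003 and 0.012 m and angle between shovel's own z axis and vertical below 0.12 rad and angle between crucible's own z axis and vertical below 0.1 rad and linear speed of each of shovel, crucible, nugget0, nugget1, nugget2, nugget3, nugget4 below 0.02 m/s); the robot touches nothing.
It fails at once if the gripper touches a nugget (contact force between any of the fingers, the arm and nugget0 above 0.3 N or contact force between any of the fingers, the arm and nugget1 above 0.3 N or contact force between any of the fingers, the arm and nugget2 above 0.3 N or contact force between any of the fingers, the arm and nugget3 above 0.3 N or contact force between any of the fingers, the arm and nugget4 above 0.3 N).
It fails at once if the crucible is pushed more than 30 mm or tipped (distance of crucible from where it was at the start of the episode above 0.03 m or angle between crucible's own z axis and vertical above 0.3 rad).
It fails at once if another thing on the bench is moved more than 30 mm (distance of any of flux_bottle, compound_jar, bench_block, tweezers, file, ring_blank from where it was at the start of the episode above 0.03 m).
It also fails if it takes over 72 s, if anything falls off the work surface, if the arm or the gripper's body presses on something with over 40 N, if the wrist force passes 120 N, or if a joint passes its speed limit or range.

## Robot

A 7-joint arm with a two-finger parallel gripper is mounted at the origin on the work surface. World frame = base frame: x ahead of the robot, y to its left, z up, the work surface at z = 0. Lengths are in m, angles in rad, forces in N, time in s.
With the tool pointing down it reaches from about 0.425 to 1.025 m from the base axis. Payload 3.6 kg.
Tool frame: the origin (TCP) lies at the very end of the fingers, on their centre line; the grasp point (between the pads) lies 19 mm behind it (manip.grip_depth is the distance from the TCP to the grasp point, in m); z points along the fingers, y is the line along which they close (so a half turn about z gives the same grasp; the last joint's range is limited). The gripper opens to 85 mm and grips with 20 to 120 N. Pads are 22 mm wide; open, the fingers measure 114 mm over their backs; the gripper's body (76 mm by 85 mm) begins 54 mm behind the grasp point. The pads swing forward as they close: fully open they stand 13 mm farther back than shut.
Start: joints at [1.024, 0.591, 0.048, 1.609, -0.033, 0.943, -0.034], TCP at [0.317, -0.652, 0.209] pointing down, gripper open.
Joint ranges: [-2.69, 2.69], [-0.47, 2.24], [-1.27, 1.36], [0.19, 2.51], [-1.53, 4.68], [0.08, 2.07], [-3.09, 3.09]. Speed limits (rad/s): [2.57, 2.57, 3.14, 3.14, 3.14, 3.14, 3.14].

## Interface

Orientations are given as a unit quaternion [x, y, z, w].
In Python, from cell import manip gives the robot as it stands.
- The arm moves only by the tool play_rows, never from a script. Its argument "motion" is a list of rows, each an object of numbers: "x", "y", "z": the shift along the tool's x, y, z in m; "rx", "ry", "rz": the turn, a rotation vector about the tool's x, y, z in degrees. In form: [{"x": .., "y": .., "z": .., "rx": .., "ry": .., "rz": ..}, ...]. A call has 1 to 5 rows; each row shifts and turns the commanded pose from where the row before left it, along the tool's axes as they then stand; what a row does not reach is not made up. A row lasts 1/8 s, in which the tool goes at most 62.5 mm and 10.7 degrees, less where a joint would pass 70% of its speed; a pose out of reach is approached as far as the arm can. A call with a gripper value outside its range is refused whole. "jaw" is the opening, from -1 (shut) to 1 (fully open), set as the call begins (left out, the last holds). The fingers move at their own pace and stop on an object; "force" is the grip in N (left out, the last holds). Time passes only in rows, so rows that do not move let the fingers close. It gives the time, the measured TCP pose, the force, the opening and the grip force at its end, in the units of the state.
- manip.observe(): the state, without advancing time (a new reading comes with each control period).
- manip.get_image(name): name is "scene" or "top"; returns (picture, depth): 420x560x3 uint8, red, green, blue; 420x560 float32, m along the optical axis (not along the pixel's ray), 0 where there is no reading.
- manip.camera_model(name): a dict with "K" (3x3 intrinsics, pixels), "k1" (the pictures are not rectified: a ray, as slopes to the right and down, at radius r is drawn at 1 + k1 r^2 times it, then the intrinsics apply), "R" (3x3) and "t" (3): a world point X has camera coordinates R X + t. Camera axes: x right, y down, z forward; pixel columns grow to the right and rows downward; lengths in m; the calibration is good to about 2 mm. A picture is of the moment at which its call begins. camera_model takes no time and is no camera call.
- manip.hand_in(): hands the job in; it is judged then, once.
The state is a dict: "time_s": time; "qpos": joint angles; "qd": joint speeds; "joint_torque": joint torques, N m; "tool_pos": TCP position; "eef_rot": TCP orientation; "ft_force": force on the tool from outside, world axes, zero at the start; "moment": the same for the moment, N m; "width": finger opening in m; "finger_force": force on a finger pad.
Only numpy, scipy, OpenCV 4.12 (cv2) and the standard library are available. Lean on these libraries where they do the work, as an engineer would, in place of code of your own. Each camera call takes 0.05 s, during which the arm holds its last target. There are 200 camera calls.

## Working session

There is one attempt and no reset: what is moved stays moved. The work goes in short steps, Python scripts to look and compute and a tool call to move; the robot and the scene stay as the last step left them, time stands still between calls to the robot, and variables do not carry over. Pictures are saved under pics/ and viewed, at most 12 in all, crops included, and the job is handed in when it is done.

Besides the shell and the picture viewer there is one more tool, called after ">>>" by a JSON object that holds its "method" and its "body". play_rows: Moves the arm, as the interface text tells. Its arguments: {"type":"object","properties":{"motion":{"type":"array","items":{"type":"object","properties":{"x":{"type":"number"},"y":{"type":"number"},"z":{"type":"number"},"rx":{"type":"number"},"ry":{"type":"number"},"rz":{"type":"number"}}}},"jaw":{"type":"number"},"force":{"type":"number"}},"required":["motion"]}

```bash
mkdir -p pics; cat > h.py <<'E'
import numpy as np, cv2
from cell import manip
from scipy.spatial.transform import Rotation as Rn
def cap(n,tag):
    p,d=manip.get_image(n); np.savez('pics/%s_%s.npz'%(n,tag),p=p,d=d); cv2.imwrite('pics/%s_%s.png'%(n,tag),p[:,:,::-1]); return p,d
def ray(n,u,v):
    c=manip.camera_model(n);K=np.array(c['K']);D=np.array([c['k1'],0,0,0.])
    q=cv2.undistortPoints(np.array([[[u,v]]],float),K,D)[0,0]
    R=np.array(c['R']);t=np.array(c['t']); return -R.T@t, R.T@np.array([q[0],q[1],1.])
def onz(n,u,v,z):
    o,r=ray(n,u,v); return o+r*(z-o[2])/r[2]
def cloud(n,d):
    c=manip.camera_model(n);K=np.array(c['K']);D=np.array([c['k1'],0,0,0.])
    vv,uu=np.mgrid[:420,:560]; q=cv2.undistortPoints(np.stack([uu,vv],-1).reshape(-1,1,2).astype(float),K,D).reshape(420,560,2)
    P=np.dstack([q,np.ones((420,560))])*d[...,None]
    return (P-np.array(c['t']))@np.array(c['R'])
E
python3 - <<'E'
from h import *
a,_=cap('scene','0');b,_=cap('top','0')
s=manip.observe();print(s['tool_pos'],s['eef_rot'],s['width'],s['ft_force'],manip.grip_depth)
for n in('scene','top'):
  c=manip.camera_model(n);print(n,c)
E
```

```text
[ 0.3167925  -0.65120822  0.20744487] [ 9.74474097e-01  2.24497507e-01 -2.95027554e-04 -1.00830971e-03] 0.08523388062645211 [-1.01921591  0.39598249  0.20900263] 0.0187
scene {'K': array([[388.35527093,   0.        , 282.0265286 ],
       [  0.        , 388.35527093, 208.80564691],
       [  0.        ,   0.        ,   1.        ]]), 'k1': 0.031220183288820383, 'R': array([[ 0.56636202,  0.82408664, -0.01073612],
       [ 0.71145963, -0.49545042, -0.49835136],
       [-0.41600392,  0.27460897, -0.86690868]]), 't': array([-0.28725541, -0.32819427,  1.27615689])}
top {'K': array([[446.72677813,   0.        , 274.14516779],
       [  0.        , 446.72677813, 216.6508974 ],
       [  0.        ,   0.        ,   1.        ]]), 'k1': -0.14276962863001927, 'R': array([[-0.0139438 , -0.99962877, -0.02340718],
       [-0.99393951,  0.01640967, -0.10869667],
       [ 0.10904042,  0.02174967, -0.99379934]]), 't': array([0.02248837, 0.47604393, 1.26925506])}
```

View pics/scene_0.png

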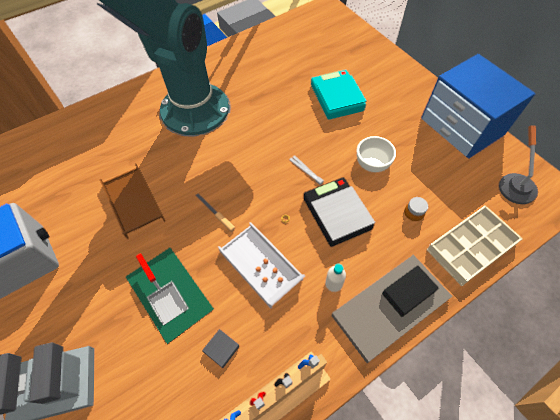

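View pics/top_0.png

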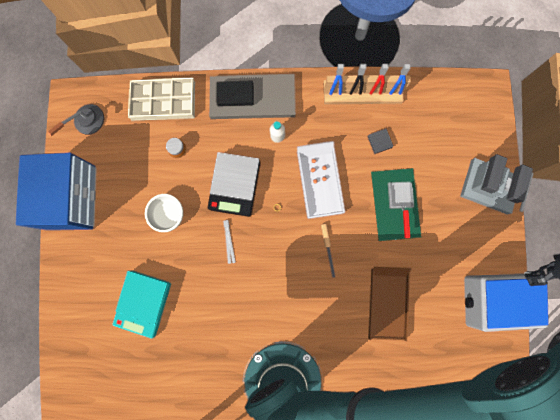

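The scene view shows the white tray at (260,265) and the brown decoy at (132,200). The black scale is at (338,210) with a turquoise look-alike at (338,93). The crucible is at (376,153), and the shovel lies on the mat at (165,290). In the top view, the tray is at (322,180), the black scale at (235,183), the crucible at (164,212) and the shovel at (402,205).

The candidates are the aluminium tray against the brown one, and the black scale with its steel plate against the turquoise one. The aluminium tray and the black scale fit the description.

```bash
cat > meas.py <<'E'
from h import *
def load(n,t):
    f=np.load('pics/%s_%s.npz'%(n,t)); return f['p'],f['d']
def mask(p,lo,hi): return cv2.inRange(cv2.cvtColor(p,cv2.COLOR_RGB2HSV),lo,hi)
def red(p): return mask(p,(0,190,120),(6,255,255))|mask(p,(174,190,120),(180,255,255))
def box(m,n,z,roi=None):
    ys,xs=np.nonzero(m); P=np.array([onz(n,x,y,z)[:2] for x,y in zip(xs,ys)]);
    (c,s,a)=cv2.minAreaRect((P*1000).astype(np.float32)); return np.round(c,1),np.round(s,1),round(a,1),len(P)
def sub(m,u0,u1,v0,v1):
    k=np.zeros_like(m);k[v0:v1,u0:u1]=m[v0:v1,u0:u1];return k
E
python3 - <<'E'
from meas import *
for n,R in (('top',dict(r=(395,415,195,245),g=(365,425,160,245),t=(295,350,138,222),s=(205,265,148,220),c=(140,190,190,236))),('scene',dict(r=(130,160,250,290),g=(120,220,240,345),t=(215,305,220,310),s=(300,378,175,248),c=(352,400,132,178)))):
    p,d=load(n,'0');X=cloud(n,d);z=X[...,2]
    print(n)
    print('handle',box(sub(red(p),*R['r']),n,.061))
    print('mat',box(sub(mask(p,(60,100,40),(90,255,200)),*R['g']),n,.003))
    # nuggets
    m=sub(mask(p,(5,90,90),(18,255,255)),*R['t'])
    k,lab,st,ce=cv2.connectedComponentsWithStats(m)
    for i in range(1,k):
        if st[i,4]>6: print('nug',ce[i].round(1),st[i,4],np.round(onz(n,*ce[i],.011)*1000,1)[:2])
    for nm,zl,zh,zp in (('t',.020,.032,.028),('s',.043,.056,.048),('c',.038,.052,.045)):
        mm=sub(((z>zl)&(z<zh)).astype(np.uint8),*R[nm]); 
        Q=X[mm>0][:,:2]*1000
        print(nm,[np.round(v,1) for v in cv2.minAreaRect(Q.astype(np.float32))],len(Q),np.median(X[mm>0][:,2]))
        mm=sub(((z>.012)&(z<.08)).astype(np.uint8),*R[nm])
    im=p[R['t'][2]:R['t'][3],R['t'][0]:R['t'][1]]
    im2=p[R['g'][2]:R['g'][3],R['g'][0]:R['g'][1]]; im3=p[R['s'][2]:R['s'][3],R['s'][0]:R['s'][1]];im4=p[R['c'][2]:R['c'][3],R['c'][0]:R['c'][1]]
    f=lambda i:cv2.resize(i,(400,300),interpolation=cv2.INTER_CUBIC)
    cv2.imwrite('pics/crop_%s.png'%n,np.vstack([np.hstack([f(im),f(im2)]),np.hstack([f(im3),f(im4)])])[:,:,::-1])
E
```

```text
top
handle (array([ 446.8, -359.4]), array([77.1, 15. ]), 1.3, 143)
mat (array([ 511.5, -346.2]), array([205.8, 126.5]), 4.2, 1965)
nug [324.8 179.4] 1783 [ 586.6 -136.1]
nug [313.3 160.5] 14 [ 644.3 -103.4]
nug [323.9 167.5] 15 [ 622.4 -134.3]
nug [312.5 169.5] 14 [ 617.  -100.3]
nug [323.9 178.5] 15 [ 589.4 -133.3]
nug [314.7 180.8] 12 [ 582.9 -105.9]
t [array([ 580.3, -121.9]), array([201.7, 106.5]), np.float64(7.3)] 321 0.0269406231970075
s [array([578.7, 132.2]), array([125.4, 161.7]), np.float64(79.6)] 1748 0.04769031489462566
c [array([492. , 337.5]), array([109. , 110.2]), np.float64(1.6)] 263 0.043479364244737195
scene
handle (array([ 450.4, -358.7]), array([82.5, 14.2]), 1.1, 193)Traceback (most recent call last):
  File "<stdin>", line 6, in <module>
  File "meas.py", line 7, in box
    ys,xs=np.nonzero(m); P=np.array([onz(n,x,y,z)[:2] for x,y in zip(xs,ys)]);
                                     ~~~^^^^^^^^^
  File "h.py", line 11, in onz
    o,r=ray(n,u,v); return o+r*(z-o[2])/r[2]
        ~~~^^^^^^^
  File "h.py", line 7, in ray
    c=manip.camera_model(n);K=np.array(c['K']);D=np.array([c['k1'],0,0,0.])
ValueError: time passes only in moves, steps and waits
```

View pics/crop_top.png

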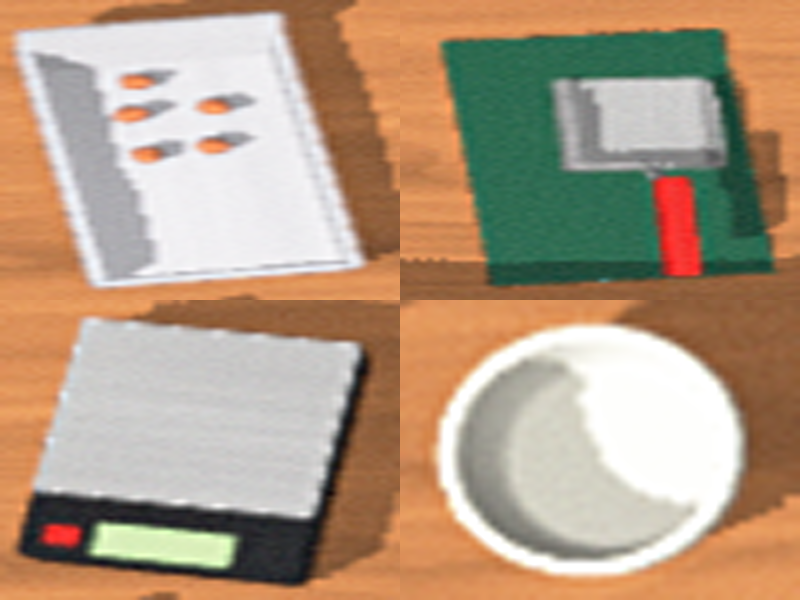

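The crops confirm the aluminium tray with five nuggets in its far half, the red-handled shovel on the green mat, the black scale with its steel plate, and the crucible. I'll cache the camera models and get the scene-view numbers too.

```bash
sed -i 's/^from scipy.*/&\nCM={n:manip.camera_model(n) for n in ("scene","top")}/; s/c=manip.camera_model(n)/c=CM[n]/' h.py
python3 - <<'E'
from meas import *
for n,R in (('top',dict(r=(395,415,195,245),g=(365,425,160,245),t=(295,350,138,222),s=(205,265,148,220),c=(140,190,190,236))),('scene',dict(r=(130,160,250,290),g=(120,220,240,345),t=(215,305,220,310),s=(300,378,175,248),c=(352,400,132,178)))):
    p,d=load(n,'0');X=cloud(n,d);z=X[...,2]
    print(n)
    print('handle',box(sub(red(p),*R['r']),n,.060))
    print('mat',box(sub(mask(p,(60,100,40),(90,255,200)),*R['g']),n,.003))
    m=sub(mask(p,(3,120,90),(18,255,255)),*R['t'])
    k,lab,st,ce=cv2.connectedComponentsWithStats(m)
    for i in range(1,k):
        if 6<st[i,4]<80: print('nug',ce[i].round(1),st[i,4],np.round(onz(n,*ce[i],.0115)*1000,1)[:2])
    for nm,zl,zh in (('t',.020,.032),('s',.043,.056),('c',.038,.052)):
        mm=sub(((z>zl)&(z<zh)).astype(np.uint8),*R[nm]); Q=X[mm>0][:,:2]*1000
        if nm=='s':
            g=(mm>0)&(mask(p,(0,0,120),(180,40,255))>0); Q=X[g][:,:2]*1000
        print(nm,[np.round(v,1) for v in cv2.minAreaRect(Q.astype(np.float32))],len(Q),np.median(X[mm>0][:,2]))
    # pan: points between z .01 and .03 in mat roi not red/green
    mm=sub(((z>.010)&(z<.03)).astype(np.uint8),*R['g']); Q=X[mm>0]*1000
    print('pan',[np.round(v,1) for v in cv2.minAreaRect(Q[:,:2].astype(np.float32))],len(Q))
    mm=sub(((z>.05)&(z<.07)).astype(np.uint8),*R['g']); Q=X[mm>0]*1000
    print('handle cloud',[np.round(v,1) for v in cv2.minAreaRect(Q[:,:2].astype(np.float32))],len(Q),np.median(Q[:,2]))
    m=sub(red(p),*R['s']); 
    print('btn',box(m,n,.036)) if m.any() else 0
    print('table z',np.median(z[(z>-.02)&(z<.02)]))
    # bystander tall: ring/tweezers/file/bottle via height
    mm=((z>.006)&(z<.15)).astype(np.uint8)
    k,lab,st,ce=cv2.connectedComponentsWithStats(mm)
    for i in range(1,k):
        Q=X[lab==i]
        c=np.median(Q,0)
        if 15<st[i,4]<4000 and .3<c[0]<.8 and abs(c[1])<.55: print('obj',ce[i].round(0),st[i,4],(Q[:,:2].min(0)*1000).round(),(Q[:,:2].max(0)*1000).round(),Q[:,2].max().round(3))
E
```

```text
top
handle (array([ 446.9, -359.7]), array([77.1, 15. ]), 1.3, 143)
mat (array([ 511.5, -346.2]), array([205.8, 126.5]), 4.2, 1965)
nug [313.5 160.5] 12 [ 644.2 -104. ]
nug [323.9 167.3] 9 [ 622.9 -134.3]
nug [312.5 169.5] 12 [ 616.9 -100.3]
nug [323.8 178.5] 10 [ 589.2 -133.1]
nug [315. 181.] 9 [ 582.1 -106.8]
t [array([ 580.3, -121.9]), array([201.7, 106.5]), np.float64(7.3)] 321 0.0269406231970075
s [array([595.9, 128.8]), array([124. , 124.5]), np.float64(79.4)] 1711 0.04769031489462566
c [array([492. , 337.5]), array([109. , 110.2]), np.float64(1.6)] 263 0.043479364244737195
pan [array([ 521.7, -356. ]), array([141.1, 118.8]), np.float64(64.3)] 121
handle cloud [array([ 445.9, -361.2]), array([16. , 79.2]), np.float64(89.8)] 161 60.64606307704739
btn (array([516. , 189.6]), array([14.2, 11.3]), 75.0, 21)
table z -5.229609192375568e-05
obj [277. 132.] 247 [703. -18.] [744.  23.] 0.115
obj [380. 141.] 421 [ 664. -341.] [ 739. -270.] 0.03
obj [175. 147.] 302 [663. 282.] [714. 333.] 0.051
obj [319. 167.] 794 [ 474. -185.] [692. -58.] 0.048
obj [234. 184.] 2646 [480.  55.] [677. 208.
[... 1400 characters left out ...]
439. 284.] [550. 395.] 0.05
obj [316. 177.] 73 [416. 149.] [473. 169.] 0.015
obj [339. 211.] 2976 [484.  58.] [670. 213.] 0.054
obj [218. 215.] 236 [ 301. -158.] [ 457. -119.] 0.018
obj [416. 208.] 421 [667. 283.] [721. 336.] 0.051
obj [265. 268.] 1409 [ 475. -187.] [696. -52.] 0.047
obj [249. 249.] 30 [ 515. -135.] [ 542. -109.] 0.01
obj [155. 285.] 505 [ 409. -396.] [ 578. -324.] 0.065
obj [251. 258.] 34 [ 540. -147.] [ 571. -116.] 0.009
obj [277. 261.] 20 [588. -90.] [614. -71.] 0.011
obj [262. 265.] 84 [ 574. -139.] [600. -92.] 0.022
obj [336. 277.] 424 [708. -17.] [749.  46.] 0.114
obj [167. 304.] 34 [ 528. -379.] [ 549. -344.] 0.009
obj [220. 348.] 754 [ 667. -341.] [ 740. -269.] 0.026
```

```bash
cat > plan.py <<'E'
from h import *
import json
TRAY=(np.array([.573,-.1215,0]),np.radians(7.2))
def tray(x,y,z=0): o,a=TRAY; return o+Rn.from_euler('z',a).apply([x,y,z])
def tool(pos,yaw,pitch=0,a=0,s=0,up=0,ref=(0,0,0)):
    """tool pose holding the shovel; ref point of shovel at pos; angles deg; pitch + = nose down"""
    S=Rn.from_euler('ZY',[yaw,pitch],degrees=True); o=np.array(pos)-S.apply(ref)
    G=Rn.from_euler('Y',-a,degrees=True)*Rn.from_matrix(np.diag([1.,-1,-1])); T=S*G
    return o+S.apply([-.088+s,0,.05])+T.apply([0,0,.0187-up]),T
def cur():
    s=manip.observe(); print('t',round(s['time_s'],2),'tcp',np.round(s['tool_pos'],4),'F',np.round(s['ft_force'],1),'w',round(s['width'],4)); return np.array(s['tool_pos']),Rn.from_quat(s['eef_rot'])
def rows(A,B,n,md=3):
    """rows from pose A to pose B, printed five to a call; gives back the pose reached"""
    p,R=A; out=[]; rel=(A[1].inv()*B[1]).as_rotvec()
    for i in range(1,n+1):
        q=A[0]+(B[0]-A[0])*i/n; Q=A[1]*Rn.from_rotvec(rel*i/n)
        d=np.round(R.inv().apply(q-p),md); w=np.round((R.inv()*Q).as_rotvec(degrees=True),1)
        out.append({k:float(v) for k,v in zip(('x','y','z','rx','ry','rz'),[*d,*w]) if v})
        p=p+R.apply(d); R=R*Rn.from_rotvec(w,degrees=True)
    for i in range(0,n,5): print(json.dumps(out[i:i+5]))
    return p,R
def shov(P,a=0,s=0):
    """shovel pose from tool pose, nominal grip"""
    T=P[1]; S=T*(Rn.from_euler('Y',-a,degrees=True)*Rn.from_matrix(np.diag([1.,-1,-1]))).inv()
    return np.round(P[0]-T.apply([0,0,.0187])-S.apply([-.088+s,0,.05]),4),np.round(S.as_euler('ZYX',degrees=True),2)
E
python3 - <<'E'
from plan import *
A=cur()
sh=[.536,-.3577,.003]
A=rows(A,tool(sh,1.2,up=.11),9); print('down')
A=rows(A,tool(sh,1.2),5)
E
```

```text
t 0.1 tcp [ 0.3168 -0.6512  0.2074] F [-1.   0.4  0.2] w 0.0852
[{"x": 0.027, "y": -0.023, "z": 0.007, "rz": 2.7}, {"x": 0.026, "y": -0.024, "z": 0.007, "rz": 2.8}, {"x": 0.025, "y": -0.025, "z": 0.007, "rz": 2.7}, {"x": 0.024, "y": -0.026, "z": 0.007, "rx": -0.1, "rz": 2.8}, {"x": 0.023, "y": -0.028, "z": 0.007, "rz": 2.7}]
[{"x": 0.021, "y": -0.029, "z": 0.007, "rz": 2.8}, {"x": 0.02, "y": -0.029, "z": 0.007, "rz": 2.7}, {"x": 0.018, "y": -0.031, "z": 0.007, "rz": 2.8}, {"x": 0.017, "y": -0.031, "z": 0.007, "rz": 2.7}]
down
[{"z": 0.022}, {"z": 0.022}, {"z": 0.022}, {"z": 0.022}, {"z": 0.022}]
```

>>> {"method": "play_rows", "body": {"motion": [{"x":0.027,"y":-0.023,"z":0.007,"rz":2.7},{"x":0.026,"y":-0.024,"z":0.007,"rz":2.8},{"x":0.025,"y":-0.025,"z":0.007,"rz":2.7},{"x":0.024,"y":-0.026,"z":0.007,"rz":2.8},{"x":0.023,"y":-0.028,"z":0.007,"rz":2.7}], "jaw": 1, "force": 80}}

```text
invalid input at $.motion[0]: expected keys x, y, z, rx, ry, rz
```

>>> {"method": "play_rows", "body": {"motion": [{"x":0.021,"y":-0.029,"z":0.007,"rz":2.8},{"x":0.02,"y":-0.029,"z":0.007,"rz":2.7},{"x":0.018,"y":-0.031,"z":0.007,"rz":2.8},{"x":0.017,"y":-0.031,"z":0.007,"rz":2.7},{}]}}

```text
invalid input at $.motion[0]: expected keys x, y, z, rx, ry, rz
```

```bash
python3 - <<'E'
from plan import *
A=cur(); print(A[1].as_matrix().round(3))
sh=[.536,-.3577,.003]
A=rows(A,tool(sh,1.2,up=.0),5)
E
```

```text
t 0.1 tcp [ 0.3168 -0.6512  0.2074] F [-1.   0.4  0.2] w 0.0852
[[ 0.899  0.438 -0.001]
 [ 0.438 -0.899  0.002]
 [-0.    -0.002 -1.   ]]
[{"x": 0.049, "y": -0.041, "z": 0.035, "rz": 4.9}, {"x": 0.046, "y": -0.045, "z": 0.034, "rz": 5.0}, {"x": 0.041, "y": -0.049, "z": 0.035, "rx": -0.1, "rz": 4.9}, {"x": 0.037, "y": -0.052, "z": 0.035, "rz": 5.0}, {"x": 0.032, "y": -0.055, "z": 0.034, "rz": 4.9}]
```

All six keys are required.

>>> {"method": "play_rows", "body": {"motion": [{"x":0.027,"y":-0.023,"z":0.007,"rx":0,"ry":0,"rz":2.7},{"x":0.026,"y":-0.024,"z":0.007,"rx":0,"ry":0,"rz":2.8},{"x":0.025,"y":-0.025,"z":0.007,"rx":0,"ry":0,"rz":2.7},{"x":0.024,"y":-0.026,"z":0.007,"rx":0,"ry":0,"rz":2.8},{"x":0.023,"y":-0.028,"z":0.007,"rx":0,"ry":0,"rz":2.7}], "jaw": 1, "force": 80}}

```text
time_s: 0.72
tool_pos: [0.3906, -0.4885, 0.1729]
eef_rot: [0.994, 0.106, -0.0, -0.0]
ft_force: [1.0, 0.1, -0.7]
width: 0.0855
finger_force: 0.0
```

>>> {"method": "play_rows", "body": {"motion": [{"x":0.021,"y":-0.029,"z":0.007,"rx":0,"ry":0,"rz":2.8},{"x":0.02,"y":-0.029,"z":0.007,"rx":0,"ry":0,"rz":2.7},{"x":0.018,"y":-0.031,"z":0.007,"rx":0,"ry":0,"rz":2.8},{"x":0.017,"y":-0.031,"z":0.007,"rx":0,"ry":0,"rz":2.7},{"x":0,"y":0,"z":0,"rx":0,"ry":0,"rz":0}]}}

```text
time_s: 1.35
tool_pos: [0.4501, -0.356, 0.1445]
eef_rot: [1.0, 0.014, -0.001, -0.002]
ft_force: [-0.8, -1.7, -0.2]
width: 0.0853
finger_force: 0.0
```

```bash
sed -i 's/ if v})/})/; s/float(v) for/(float(v) or 0) for/' plan.py; python3 - <<'E'
from plan import *
A=cur(); print(A[1].as_matrix().round(3))
sh=[.536,-.3577,.003]
A=rows(A,tool(sh,1.2,up=.0),5)
E
```

```text
t 1.35 tcp [ 0.4501 -0.356   0.1445] F [-0.8 -1.7 -0.2] w 0.0853
[[ 1.     0.028 -0.001]
 [ 0.028 -1.     0.003]
 [-0.001 -0.003 -1.   ]]
[{"x": 0, "y": 0.001, "z": 0.022, "rx": 0, "ry": 0, "rz": 0.1}, {"x": -0.001, "y": 0.001, "z": 0.022, "rx": -0.1, "ry": 0, "rz": 0.1}, {"x": 0, "y": 0, "z": 0.022, "rx": 0, "ry": 0, "rz": 0}, {"x": -0.001, "y": 0.001, "z": 0.022, "rx": 0, "ry": 0.1, "rz": 0.1}, {"x": 0, "y": 0.001, "z": 0.022, "rx": -0.1, "ry": 0, "rz": 0.1}]
```

>>> {"method": "play_rows", "body": {"motion": [{"x":0,"y":0.001,"z":0.022,"rx":0,"ry":0,"rz":0.1},{"x":-0.001,"y":0.001,"z":0.022,"rx":-0.1,"ry":0,"rz":0.1},{"x":0,"y":0,"z":0.022,"rx":0,"ry":0,"rz":0},{"x":-0.001,"y":0.001,"z":0.022,"rx":0,"ry":0.1,"rz":0.1},{"x":0,"y":0,"z":0.022,"rx":-0.1,"ry":0,"rz":0.1}]}}

```text
time_s: 1.98
tool_pos: [0.4461, -0.3652, 0.0349]
eef_rot: [1.0, 0.007, 0.001, 0.002]
ft_force: [-0.5, -0.7, -0.3]
width: 0.0855
finger_force: 0.0
```

>>> {"method": "play_rows", "body": {"motion": [{"x":0,"y":0,"z":0,"rx":0,"ry":0,"rz":0},{"x":0,"y":0,"z":0,"rx":0,"ry":0,"rz":0},{"x":0,"y":0,"z":0,"rx":0,"ry":0,"rz":0},{"x":0,"y":0,"z":0,"rx":0,"ry":0,"rz":0},{"x":0,"y":0,"z":0,"rx":0,"ry":0,"rz":0}], "jaw": -1, "force": 90}}

```text
time_s: 2.6
tool_pos: [0.4471, -0.3634, 0.0361]
eef_rot: [1.0, 0.007, 0.001, 0.002]
ft_force: [-0.6, -0.1, 2.6]
width: 0.0083
finger_force: 88.1
```

```bash
python3 - <<'E'
from plan import *
A=cur(); print(shov(A))
E
```

```text
t 2.6 tcp [ 0.4471 -0.3634  0.0361] F [-0.6 -0.1  2.6] w 0.0083
(array([ 0.5351, -0.3623,  0.005 ]), array([ 0.85, -0.12, -0.22]))
```

>>> {"method": "play_rows", "body": {"motion": [{"x":0,"y":0,"z":-0.02,"rx":0,"ry":0,"rz":0},{"x":0,"y":0,"z":-0.02,"rx":0,"ry":0,"rz":0},{"x":0,"y":0,"z":-0.02,"rx":0,"ry":0,"rz":0},{"x":0,"y":0,"z":-0.02,"rx":0,"ry":0,"rz":0},{"x":0,"y":0,"z":0,"rx":0,"ry":0,"rz":0}]}}

```text
time_s: 3.22
tool_pos: [0.4475, -0.3637, 0.1166]
eef_rot: [1.0, 0.007, 0.002, 0.003]
ft_force: [0.4, 0.2, -2.8]
width: 0.0085
finger_force: 88.0
```

```bash
python3 - <<'E'
from plan import *
A=cur(); print(shov(A))
p,d=cap('scene','1'); X=cloud('scene',d)
cv2.imwrite('pics/c1.png',cv2.resize(p[170:340,80:240],(640,600),interpolation=cv2.INTER_CUBIC)[:,:,::-1])
E
```

```text
t 3.23 tcp [ 0.4475 -0.3637  0.1166] F [ 0.4  0.2 -2.8] w 0.0085
(array([ 0.5356, -0.3625,  0.0857]), array([ 0.85, -0.23, -0.3 ]))
```

View pics/c1.png

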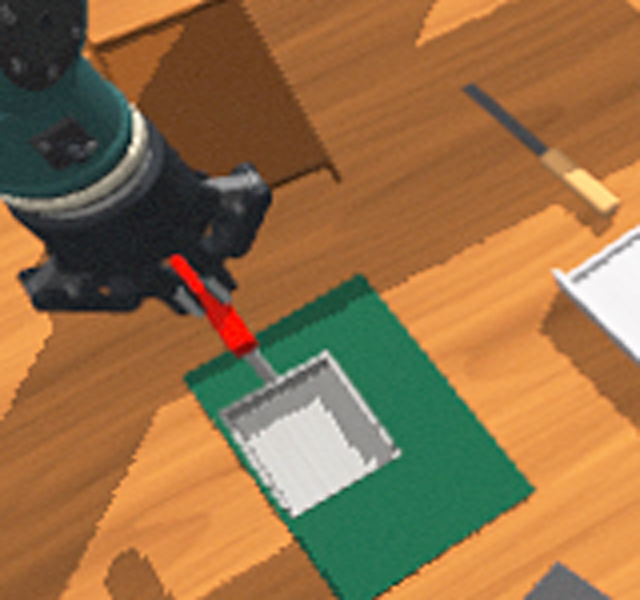

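The shovel is held and lifted, with its handle in the jaws and its pan clear of the mat. I'll check how the pan sits with depth.

```bash
cat > pan.py <<'E'
from plan import *
def panfit(tag,o,yaw,n='scene',m=.006):
    f=np.load('pics/%s_%s.npz'%(n,tag)); X=cloud(n,f['d']).reshape(-1,3)
    L=Rn.from_euler('z',-yaw,degrees=True).apply(X-o)
    k=(abs(L[:,0])<.026)&(abs(L[:,1])<.024)&(abs(L[:,2])<.02); Q=L[k]
    for _ in range(3):
        c=np.linalg.lstsq(np.c_[Q[:,:2],np.ones(len(Q))],Q[:,2],rcond=None)[0]; r=Q[:,2]-Q[:,:2]@c[:2]-c[2]; Q=Q[abs(r)<m]; 
    k=(L[:,0]>-.07)&(L[:,0]<.07)&(abs(L[:,1])<.06)&(abs(L[:,2]-L[:,:2]@c[:2]-c[2]-.008)<.018)
    print('pitch(nose down +)',round(-np.degrees(c[0]),2),'roll',round(np.degrees(c[1]),2),'z floor',round(c[2],4),len(Q),'box',[np.round(v,1) for v in cv2.minAreaRect((L[k][:,:2]*1000).astype(np.float32))],k.sum())
E
python3 - <<'E'
from pan import *
P=(np.array([ 0.4475,-0.3637,0.1166]),None)
o=[.5356,-.3600,.0857]
panfit('1',o,1.)
cap('top','1'); panfit('1',o,1.,'top')
A=cur()
# to above tray, start of scoop
B=rows(A,tool(tray(-.048,-.001,.045),7.2,pitch=3),10); print('down')
B=rows(B,tool(tray(-.048,-.001,.009),7.2,pitch=3),3)
E
```

```text
pitch(nose down +) 2.61 roll -0.18 z floor -0.0051 481 box [array([-0.2, -0.3]), array([81.4, 67.3]), np.float64(1.1)] 1153
pitch(nose down +) 3.51 roll 0.55 z floor -0.0072 293 box [array([-4.1,  0.2]), array([81.3, 70.7]), np.float64(1.9)] 668
t 3.33 tcp [ 0.4463 -0.3627  0.115 ] F [ 0.3 -0.6 -2.4] w 0.0084
[{"x": 0, "y": -0.022, "z": 0.003, "rx": 0, "ry": -0.3, "rz": -0.6}, {"x": 0, "y": -0.023, "z": 0.004, "rx": 0, "ry": -0.3, "rz": -0.7}, {"x": 0, "y": -0.022, "z": 0.003, "rx": 0, "ry": -0.3, "rz": -0.6}, {"x": 0, "y": -0.022, "z": 0.003, "rx": 0, "ry": -0.3, "rz": -0.6}, {"x": 0.001, "y": -0.023, "z": 0.004, "rx": 0, "ry": -0.3, "rz": -0.7}]
[{"x": 0.001, "y": -0.022, "z": 0.003, "rx": 0, "ry": -0.3, "rz": -0.6}, {"x": 0.001, "y": -0.022, "z": 0.003, "rx": 0, "ry": -0.3, "rz": -0.6}, {"x": 0.002, "y": -0.023, "z": 0.004, "rx": 0, "ry": -0.3, "rz": -0.7}, {"x": 0.002, "y": -0.022, "z": 0.003, "rx": 0, "ry": -0.3, "rz": -0.6}, {"x": 0.002, "y": -0.022, "z": 0.003, "rx": 0, "ry": -0.3, "rz": -0.6}]
down
[{"x": 0.001, "y": 0, "z": 0.012, "rx": 0, "ry": 0, "rz": 0}, {"x": 0, "y": 0, "z": 0.012, "rx": 0, "ry": 0, "rz": 0}, {"x": 0.001, "y": 0, "z": 0.012, "rx": 0, "ry": 0, "rz": 0}]
```

```bash
cat >> plan.py <<'E'
LIP=(.042,0,0)
def held(pos,yaw,pitch,ref=LIP,a=3,up=.002,b=(.001,-.0025,0),s=0):
    p,T=tool(pos,yaw,pitch,a=a,up=up,ref=ref,s=s); return p+np.array(b),T
E
python3 - <<'E'
from plan import *
A=cur()
B=rows(A,held(tray(-.006,-.001,.045),7.2,3),10); print('down')
B=rows(B,held(tray(-.006,-.001,.008),7.2,3),4)
E
```

```text
t 3.33 tcp [ 0.4463 -0.3627  0.115 ] F [ 0.3 -0.6 -2.4] w 0.0084
[{"x": 0, "y": -0.022, "z": 0.003, "rx": 0, "ry": 0, "rz": -0.6}, {"x": 0, "y": -0.022, "z": 0.003, "rx": 0, "ry": 0, "rz": -0.7}, {"x": 0, "y": -0.022, "z": 0.003, "rx": 0.1, "ry": 0, "rz": -0.6}, {"x": 0.001, "y": -0.022, "z": 0.003, "rx": 0, "ry": 0, "rz": -0.6}, {"x": 0.001, "y": -0.023, "z": 0.003, "rx": 0, "ry": 0, "rz": -0.7}]
[{"x": 0.001, "y": -0.022, "z": 0.003, "rx": 0, "ry": 0, "rz": -0.6}, {"x": 0.001, "y": -0.022, "z": 0.003, "rx": 0, "ry": 0, "rz": -0.6}, {"x": 0.002, "y": -0.022, "z": 0.003, "rx": 0, "ry": 0, "rz": -0.7}, {"x": 0.002, "y": -0.022, "z": 0.003, "rx": 0.1, "ry": 0, "rz": -0.6}, {"x": 0.002, "y": -0.022, "z": 0.003, "rx": 0, "ry": 0, "rz": -0.6}]
down
[{"x": 0, "y": 0, "z": 0.009, "rx": 0, "ry": 0, "rz": 0}, {"x": 0, "y": 0, "z": 0.009, "rx": 0, "ry": 0, "rz": 0}, {"x": 0, "y": 0, "z": 0.009, "rx": 0, "ry": 0, "rz": 0}, {"x": 0, "y": 0, "z": 0.01, "rx": 0, "ry": 0, "rz": 0}]
```

>>> {"method": "play_rows", "body": {"motion": [{"x":0,"y":-0.022,"z":0.003,"rx":0,"ry":0,"rz":-0.6},{"x":0,"y":-0.022,"z":0.003,"rx":0,"ry":0,"rz":-0.7},{"x":0,"y":-0.022,"z":0.003,"rx":0.1,"ry":0,"rz":-0.6},{"x":0.001,"y":-0.022,"z":0.003,"rx":0,"ry":0,"rz":-0.6},{"x":0.001,"y":-0.023,"z":0.003,"rx":0,"ry":0,"rz":-0.7}]}}

```text
time_s: 3.95
tool_pos: [0.4447, -0.2502, 0.1]
eef_rot: [0.999, 0.036, 0.001, 0.001]
ft_force: [0.0, 0.3, -1.0]
width: 0.0082
finger_force: 88.6
```

>>> {"method": "play_rows", "body": {"motion": [{"x":0.001,"y":-0.022,"z":0.003,"rx":0,"ry":0,"rz":-0.6},{"x":0.001,"y":-0.022,"z":0.003,"rx":0,"ry":0,"rz":-0.6},{"x":0.002,"y":-0.022,"z":0.003,"rx":0,"ry":0,"rz":-0.7},{"x":0.002,"y":-0.022,"z":0.003,"rx":0.1,"ry":0,"rz":-0.6},{"x":0.002,"y":-0.022,"z":0.003,"rx":0,"ry":0,"rz":-0.6}]}}

```text
time_s: 4.58
tool_pos: [0.4425, -0.1401, 0.085]
eef_rot: [0.998, 0.063, 0.001, -0.0]
ft_force: [-0.3, 0.7, -1.7]
width: 0.0082
finger_force: 88.6
```

>>> {"method": "play_rows", "body": {"motion": [{"x":0,"y":0,"z":0.008,"rx":0,"ry":0,"rz":0},{"x":0,"y":0,"z":0.008,"rx":0,"ry":0,"rz":0},{"x":0,"y":0,"z":0.004,"rx":0,"ry":0,"rz":0},{"x":0,"y":0,"z":0,"rx":0,"ry":0,"rz":0}]}}

```text
time_s: 5.08
tool_pos: [0.4423, -0.1426, 0.0646]
eef_rot: [0.998, 0.062, 0.0, 0.0]
ft_force: [0.1, -0.2, -2.5]
width: 0.0079
finger_force: 88.2
```

```bash
python3 - <<'E'
from pan import *
cap('scene','2');cap('top','2')
A=cur(); 
o,e=shov((A[0]-[.001,-.0025,0],A[1]),a=3); o[2]-=.002; print('nominal',o,e)
panfit('2',o,7.2); panfit('2',o,7.2,'top')
B=rows(A,held(tray(-.006,-.001,.004),7.2,3),3)
f=cv2.imread('pics/scene_2.png')[190:340,180:340]; g=cv2.imread('pics/top_2.png')[130:250,280:380]
cv2.imwrite('pics/c2.png',np.hstack([cv2.resize(f,(400,400)),cv2.resize(g,(400,400))]))
E
```

```text
t 5.17 tcp [ 0.4426 -0.1425  0.065 ] F [-0.  -0.4 -1.1] w 0.0083
nominal [ 0.5263 -0.1295  0.0273] [ 7.08  2.91 -0.02]
pitch(nose down +) 3.17 roll 0.3 z floor 0.0015 352 box [array([11.7,  2.5]), array([110.9, 116.1]), np.float64(89.8)] 1141
pitch(nose down +) 3.41 roll 0.34 z floor 0.0002 229 box [array([11.5,  0.6]), array([116. , 106.4]), np.float64(0.3)] 559
[{"x": 0, "y": 0, "z": 0.007, "rx": 0, "ry": 0, "rz": 0}, {"x": 0, "y": -0.001, "z": 0.007, "rx": 0, "ry": -0.1, "rz": -0.1}, {"x": -0.001, "y": 0, "z": 0.007, "rx": 0, "ry": 0, "rz": 0}]
```

View pics/c2.png

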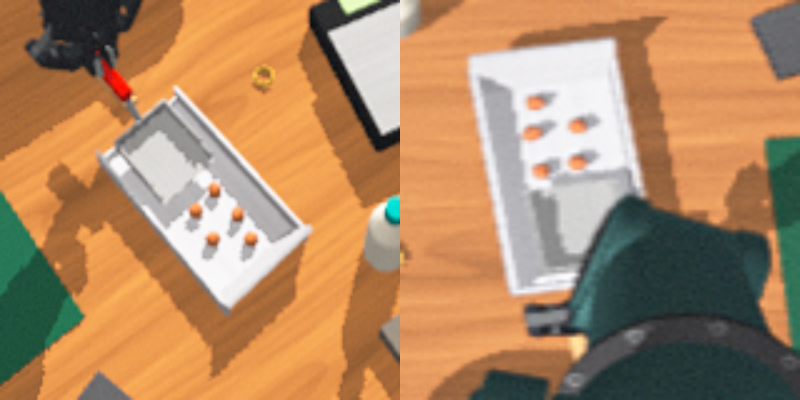

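The pan hovers inside the near half of the tray and lines up with all five nuggets. I'll lower it until the lip touches.

>>> {"method": "play_rows", "body": {"motion": [{"x":0.001,"y":0,"z":0.007,"rx":0,"ry":0,"rz":0},{"x":0,"y":0,"z":0.007,"rx":0,"ry":0,"rz":0},{"x":0,"y":0,"z":0.004,"rx":0,"ry":0,"rz":0},{"x":0,"y":0,"z":0.001,"rx":0,"ry":0,"rz":0}]}}

```text
time_s: 5.68
tool_pos: [0.4433, -0.1416, 0.0456]
eef_rot: [0.998, 0.062, 0.0, -0.0]
ft_force: [-0.7, 0.6, -2.1]
width: 0.0085
finger_force: 88.5
```

>>> {"method": "play_rows", "body": {"motion": [{"x":0,"y":0,"z":0.001,"rx":0,"ry":0,"rz":0},{"x":0,"y":0,"z":0,"rx":0,"ry":0,"rz":0}]}}

```text
time_s: 5.92
tool_pos: [0.4437, -0.1418, 0.0451]
eef_rot: [0.998, 0.062, 0.001, 0.0]
ft_force: [0.5, 0.5, -1.7]
width: 0.0082
finger_force: 88.6
```

>>> {"method": "play_rows", "body": {"motion": [{"x":0,"y":0,"z":0.001,"rx":0,"ry":0,"rz":0},{"x":0,"y":0,"z":0,"rx":0,"ry":0,"rz":0}]}}

```text
time_s: 6.18
tool_pos: [0.4437, -0.1417, 0.0441]
eef_rot: [0.998, 0.062, 0.001, 0.0]
ft_force: [0.2, 0.2, -2.0]
width: 0.0082
finger_force: 88.7
```

>>> {"method": "play_rows", "body": {"motion": [{"x":0,"y":0,"z":0.001,"rx":0,"ry":0,"rz":0},{"x":0,"y":0,"z":0,"rx":0,"ry":0,"rz":0}]}}

```text
time_s: 6.42
tool_pos: [0.4437, -0.1418, 0.043]
eef_rot: [0.998, 0.062, 0.001, 0.0]
ft_force: [-0.3, 0.6, -1.5]
width: 0.008
finger_force: 88.9
```

>>> {"method": "play_rows", "body": {"motion": [{"x":0,"y":0,"z":0.001,"rx":0,"ry":0,"rz":0},{"x":0,"y":0,"z":0,"rx":0,"ry":0,"rz":0}]}}

```text
time_s: 6.68
tool_pos: [0.4436, -0.1417, 0.042]
eef_rot: [0.998, 0.062, 0.001, 0.0]
ft_force: [0.5, -0.3, -1.3]
width: 0.0084
finger_force: 89.1
```

>>> {"method": "play_rows", "body": {"motion": [{"x":0,"y":0,"z":0.0015,"rx":0,"ry":0,"rz":0},{"x":0,"y":0,"z":0,"rx":0,"ry":0,"rz":0}]}}

```text
time_s: 6.92
tool_pos: [0.4436, -0.1418, 0.0404]
eef_rot: [0.998, 0.062, 0.001, 0.0]
ft_force: [0.2, -0.5, -1.3]
width: 0.0081
finger_force: 89.3
```

>>> {"method": "play_rows", "body": {"motion": [{"x":0,"y":0,"z":0.001,"rx":0,"ry":0,"rz":0},{"x":0,"y":0,"z":0,"rx":0,"ry":0,"rz":0}]}}

```text
time_s: 7.18
tool_pos: [0.4436, -0.1418, 0.0395]
eef_rot: [0.998, 0.062, 0.001, 0.0]
ft_force: [-0.9, 0.8, -1.2]
width: 0.0083
finger_force: 89.4
```

```bash
python3 - <<'E'
from pan import *
cap('scene','3')
A=cur(); 
o,e=shov((A[0]-[.001,-.0025,0],A[1]),a=3); o[2]-=.002; print('nominal',o,e)
panfit('3',o,7.2)
E
```

```text
t 7.22 tcp [ 0.4436 -0.1418  0.0395] F [-0.7 -0.2 -1.3] w 0.0082
nominal [ 0.5273 -0.1287  0.0018] [ 7.14  2.92 -0.01]
pitch(nose down +) 0.78 roll 0.04 z floor 0.0056 337 box [array([-0. , -0.1]), array([119.7, 139.9]), np.float64(89.8)] 2243
```

>>> {"method": "play_rows", "body": {"motion": [{"x":0.012,"y":0,"z":0,"rx":0,"ry":0,"rz":0},{"x":0.012,"y":0,"z":0,"rx":0,"ry":0,"rz":0},{"x":0.012,"y":0,"z":0,"rx":0,"ry":0,"rz":0},{"x":0.012,"y":0,"z":0,"rx":0,"ry":0,"rz":0},{"x":0.012,"y":0,"z":0,"rx":0,"ry":0,"rz":0}]}}

```text
time_s: 7.85
tool_pos: [0.5041, -0.1341, 0.0396]
eef_rot: [0.998, 0.062, 0.001, 0.0]
ft_force: [0.6, -0.6, -0.7]
width: 0.0083
finger_force: 89.5
```

>>> {"method": "play_rows", "body": {"motion": [{"x":0.012,"y":0,"z":0,"rx":0,"ry":0,"rz":0},{"x":0.006,"y":0,"z":0,"rx":0,"ry":0,"rz":0},{"x":0,"y":0,"z":0,"rx":0,"ry":0,"rz":0}]}}

```text
time_s: 8.22
tool_pos: [0.5219, -0.1319, 0.0397]
eef_rot: [0.998, 0.062, 0.001, 0.0]
ft_force: [1.1, 0.1, -2.2]
width: 0.0085
finger_force: 89.4
```

```bash
python3 - <<'E'
from pan import *
cap('scene','4');cap('top','4')
A=cur(); 
o,e=shov((A[0]-[.001,-.0025,0],A[1]),a=3); o[2]-=.002; print('nominal',o,e, 'lip tray', Rn.from_euler('z',-7.2,degrees=True).apply(o+Rn.from_euler('z',7.2,degrees=True).apply(LIP)-TRAY[0]).round(4))
f=cv2.imread('pics/scene_4.png')[210:320,210:320]; g=cv2.imread('pics/top_4.png')[130:230,290:370]
cv2.imwrite('pics/c4.png',np.hstack([cv2.resize(f,(400,400)),cv2.resize(g,(400,400))]))
E
```

```text
t 8.32 tcp [ 0.5209 -0.1321  0.0396] F [-0.1 -0.6 -1.1] w 0.0084
nominal [ 0.6045 -0.119   0.0019] [ 7.14  2.92 -0.01] lip tray [ 0.0736 -0.0015  0.0019]
```

View pics/c4.png

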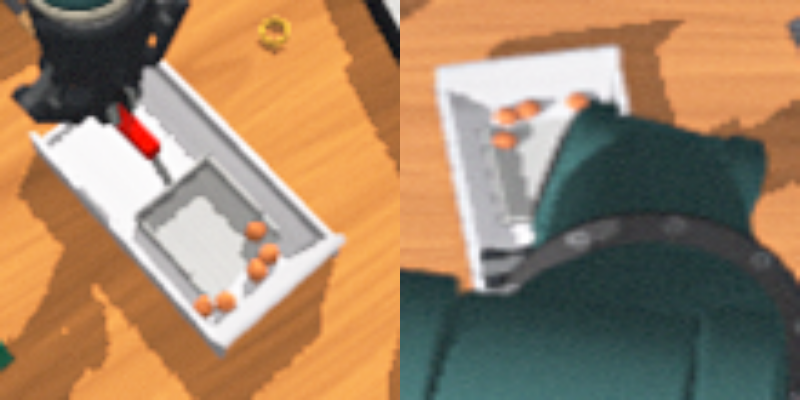

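All five nuggets are inside the pan's width: one is already on it and four are at the lip against the end wall. I'll push on to the wall foot.

>>> {"method": "play_rows", "body": {"motion": [{"x":0.006,"y":0,"z":0,"rx":0,"ry":0,"rz":0},{"x":0.006,"y":0,"z":0,"rx":0,"ry":0,"rz":0},{"x":0,"y":0,"z":0,"rx":0,"ry":0,"rz":0}]}}

```text
time_s: 8.7
tool_pos: [0.5342, -0.1303, 0.0397]
eef_rot: [0.998, 0.063, 0.002, 0.0]
ft_force: [-0.4, 0.0, -1.0]
width: 0.0085
finger_force: 89.5
```

>>> {"method": "play_rows", "body": {"motion": [{"x":0.004,"y":0,"z":0,"rx":0,"ry":0,"rz":0},{"x":0,"y":0,"z":0,"rx":0,"ry":0,"rz":0}]}}

```text
time_s: 8.95
tool_pos: [0.5349, -0.1298, 0.0393]
eef_rot: [0.998, 0.062, -0.001, -0.0]
ft_force: [-3.8, 0.6, 0.4]
width: 0.0083
finger_force: 90.0
```

```bash
cat > nug.py <<'E'
from meas import *
def nugs(tag,z,roi,n='scene'):
    p,d=load(n,tag);X=cloud(n,d);m=sub(mask(p,(3,130,90),(18,255,255)),*roi)
    k,lab,st,ce=cv2.connectedComponentsWithStats(m); out=[]
    for i in range(1,k):
        if st[i,4]>5: out.append(ce[i]); print('nug px',ce[i].round(1),st[i,4],'xyz(depth)',np.median(X[lab==i],0).round(3))
E
python3 - <<'E'
from pan import *
from nug import *
cap('scene','5')
A=cur(); 
o,e=shov((A[0]-[.001,-.0025,0],A[1]),a=3); o[2]-=.002; print('nominal',o,e)
panfit('5',o,7.2); nugs('5',.015,(215,310,220,310))
E
```

```text
t 9.0 tcp [ 0.5349 -0.1299  0.0393] F [-4.5  0.8  0.3] w 0.0084
nominal [ 0.6185 -0.1168  0.0013] [7.13 3.11 0.05]
pitch(nose down +) 0.18 roll 0.37 z floor 0.0062 364 box [array([ 0.1, -0.1]), array([139.9, 119.6]), np.float64(0.1)] 2437
nug px [265.5 268.5] 4531 xyz(depth) [ 0.595 -0.103  0.001]
nug px [281.9 274.3] 24 xyz(depth) [ 0.64  -0.092  0.018]
nug px [285.  281.1] 22 xyz(depth) [ 0.659 -0.095  0.019]
nug px [278.  282.2] 21 xyz(depth) [ 0.651 -0.111  0.019]
nug px [272.9 292.4] 22 xyz(depth) [ 0.666 -0.135  0.018]
nug px [266.6 295.4] 17 xyz(depth) [ 0.663 -0.152  0.018]
```

```bash
cat >> plan.py <<'E'
def rel(A,steps,a=0,ref=LIP):
    """steps: (dx fwd, dz, pitch, n) of ref point of the shovel relative to its start, in the shovel's yaw frame"""
    T0=shov(A,a); yaw=T0[1][0]; S=A[1]*(Rn.from_euler('Y',-a,degrees=True)*Rn.from_matrix(np.diag([1.,-1,-1]))).inv()
    o=A[0]-A[1].apply([0,0,.0187])-S.apply([-.088,0,.05]); l=o+S.apply(ref); c=(0,0,T0[1][1])
    P=A
    for dx,dz,pt,n in steps:
        for i in range(1,n+1):
            q=[c[j]+((dx,dz,pt)[j]-c[j])*i/n for j in range(3)]
            P=rows(P,tool(l+Rn.from_euler('z',yaw,degrees=True).apply([q[0],0,q[1]]),yaw,q[2],a=a,ref=ref),1)
        c=(dx,dz,pt)
    return P
E
python3 - <<'E'
from plan import *
A=cur()
rel(A,[(.010,.026,-24,4),(.006,.075,-22,5)])
E
```

```text
t 9.0 tcp [ 0.5349 -0.1299  0.0393] F [-4.5  0.8  0.3] w 0.0084
[{"x": 0, "y": 0, "z": 0.007, "rx": -0.1, "ry": 6.0, "rz": 0}]
[{"x": 0, "y": 0, "z": 0.008, "rx": 0, "ry": 6.1, "rz": 0}]
[{"x": 0.002, "y": 0, "z": 0.008, "rx": 0, "ry": 6.0, "rz": 0}]
[{"x": 0.002, "y": 0, "z": 0.008, "rx": 0, "ry": 6.0, "rz": 0}]
[{"x": 0.003, "y": 0, "z": -0.01, "rx": 0, "ry": -0.4, "rz": 0}]
[{"x": 0.003, "y": 0, "z": -0.01, "rx": 0, "ry": -0.4, "rz": 0}]
[{"x": 0.004, "y": 0, "z": -0.01, "rx": 0, "ry": -0.4, "rz": 0}]
[{"x": 0.003, "y": 0, "z": -0.011, "rx": 0, "ry": -0.4, "rz": 0}]
[{"x": 0.003, "y": 0, "z": -0.01, "rx": 0, "ry": -0.4, "rz": 0}]
```

```bash
python3 - <<'E'
from plan import *
A=cur()
rel(A,[(.008,.018,-12,2),(.019,.042,-21,3),(.014,.085,-20,4)])
E
```

```text
t 9.0 tcp [ 0.5349 -0.1299  0.0393] F [-4.5  0.8  0.3] w 0.0084
[{"x": 0.001, "y": 0, "z": 0.005, "rx": -0.1, "ry": 6.1, "rz": 0}]
[{"x": 0.003, "y": 0, "z": 0.005, "rx": 0, "ry": 6.0, "rz": 0}]
[{"x": 0.004, "y": 0, "z": 0, "rx": 0, "ry": 3.0, "rz": 0}]
[{"x": 0.004, "y": 0, "z": 0, "rx": 0, "ry": 3.0, "rz": 0}]
[{"x": 0.004, "y": 0, "z": 0, "rx": 0, "ry": 3.0, "rz": 0}]
[{"x": 0.003, "y": 0, "z": -0.011, "rx": 0, "ry": -0.2, "rz": 0}]
[{"x": 0.003, "y": 0, "z": -0.011, "rx": 0, "ry": -0.3, "rz": 0}]
[{"x": 0.002, "y": 0, "z": -0.011, "rx": 0, "ry": -0.2, "rz": 0}]
[{"x": 0.003, "y": 0, "z": -0.011, "rx": 0, "ry": -0.3, "rz": 0}]
```

>>> {"method": "play_rows", "body": {"motion": [{"x":0.001,"y":0,"z":0.005,"rx":0,"ry":6,"rz":0},{"x":0.003,"y":0,"z":0.005,"rx":0,"ry":6,"rz":0},{"x":0.004,"y":0,"z":0,"rx":0,"ry":3,"rz":0},{"x":0.004,"y":0,"z":0,"rx":0,"ry":3,"rz":0},{"x":0.004,"y":0,"z":0,"rx":0,"ry":3,"rz":0}]}}

```text
time_s: 9.62
tool_pos: [0.5394, -0.1249, 0.0309]
eef_rot: [0.991, 0.061, 0.12, -0.018]
ft_force: [-7.1, -1.9, -0.9]
width: 0.0082
finger_force: 88.3
```

```bash
python3 - <<'E'
from pan import *
from nug import *
cap('scene','6')
A=cur(); print(shov(A))
nugs('6',.015,(215,320,220,310))
f=cv2.imread('pics/scene_6.png')[210:320,210:320]
cv2.imwrite('pics/c6.png',cv2.resize(f,(500,500)))
E
```

```text
t 9.68 tcp [ 0.5394 -0.1251  0.031 ] F [-6.  -1.5 -0.5] w 0.0076
(array([ 0.6316, -0.1133,  0.0218]), array([  6.9 , -13.89,   1.22]))
nug px [216.5 226.1] 52 xyz(depth) [ 0.426 -0.16   0.002]
nug px [275.  268.9] 5287 xyz(depth) [ 0.607 -0.06   0.001]
nug px [241.  230.3] 7 xyz(depth) [ 0.472 -0.108  0.003]
nug px [228.4 233.6] 27 xyz(depth) [ 0.459 -0.145  0.002]
nug px [276.3 273.9] 38 xyz(depth) [ 0.633 -0.101  0.025]
nug px [279.6 280.8] 18 xyz(depth) [ 0.653 -0.108  0.028]
nug px [274.4 292.9] 19 xyz(depth) [ 0.672 -0.135  0.029]
nug px [267.7 295.8] 16 xyz(depth) [ 0.665 -0.151  0.018]
```

View pics/c6.png

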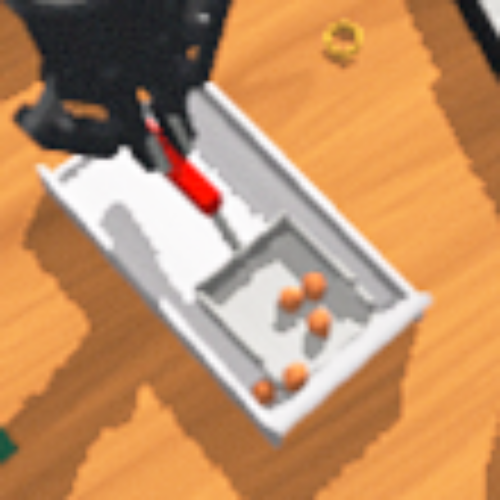

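Three nuggets are sliding to the back of the pan, the fourth is on the lip and the fifth is in the tray corner. I'll ease off the wall and lift, nose up.

>>> {"method": "play_rows", "body": {"motion": [{"x":-0.002,"y":0,"z":-0.006,"rx":0,"ry":0.5,"rz":0},{"x":0,"y":0,"z":-0.009,"rx":0,"ry":0.5,"rz":0},{"x":0,"y":0,"z":-0.011,"rx":0,"ry":0.5,"rz":0},{"x":0,"y":0,"z":-0.011,"rx":0,"ry":0,"rz":0}]}}

```text
time_s: 10.18
tool_pos: [0.5315, -0.1256, 0.0681]
eef_rot: [0.989, 0.063, 0.135, -0.02]
ft_force: [0.4, -0.3, -2.3]
width: 0.008
finger_force: 88.3
```

```bash
python3 - <<'E'
from pan import *
from nug import *
cap('scene','7')
A=cur(); print(shov(A))
nugs('7',.015,(240,300,250,310))
f=cv2.imread('pics/scene_7.png')[190:310,210:330]
cv2.imwrite('pics/c7.png',cv2.resize(f,(500,500)))
E
```

```text
t 10.22 tcp [ 0.5318 -0.1256  0.0692] F [ 0.3  0.5 -1.7] w 0.0076
(array([ 0.6242, -0.1134,  0.0629]), array([  7.11, -15.71,   1.26]))
nug px [292.3 256.7] 231 xyz(depth) [ 0.609 -0.04   0.001]
nug px [264.5 258.4] 23 xyz(depth) [ 0.596 -0.112  0.06 ]
nug px [276.9 263.4] 25 xyz(depth) [ 0.625 -0.096  0.065]
nug px [277.  273.4] 21 xyz(depth) [ 0.647 -0.11   0.068]
nug px [267.4 298.8] 995 xyz(depth) [ 0.672 -0.17   0.001]
nug px [273.2 283.8] 22 xyz(depth) [ 0.664 -0.132  0.071]
nug px [267.5 296. ] 16 xyz(depth) [ 0.665 -0.151  0.018]
```

View pics/c7.png

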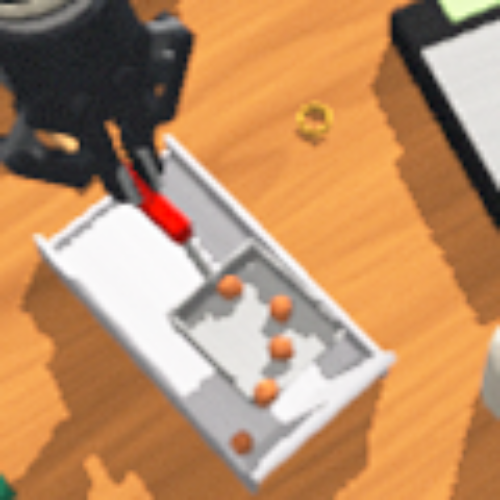

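Four nuggets are in the pan and the fifth stays in the tray. The front one is near the lip, so I'll tilt further back before moving.

>>> {"method": "play_rows", "body": {"motion": [{"x":0,"y":0,"z":0,"rx":0,"ry":4,"rz":0},{"x":0,"y":0,"z":0,"rx":0,"ry":4,"rz":0},{"x":0,"y":0,"z":0,"rx":0,"ry":4,"rz":0},{"x":0,"y":0,"z":0,"rx":0,"ry":0,"rz":0}]}}

```text
time_s: 10.72
tool_pos: [0.5478, -0.1391, 0.1022]
eef_rot: [0.977, 0.063, 0.2, -0.038]
ft_force: [0.6, -0.3, -2.8]
width: 0.0081
finger_force: 89.8
```

```bash
python3 - <<'E'
from pan import *
from nug import *
cap('scene','8')
A=cur(); o,e=shov(A,a=3);print(o,e)
nugs('8',.015,(255,300,240,310))
panfit('8',o-[0.001,-.0025,0],7.2)
E
```

```text
t 10.78 tcp [ 0.5475 -0.138   0.1016] F [-0.2  0.3 -2.2] w 0.0079
[ 0.6391 -0.1252  0.1023] [  6.97 -20.2    3.08]
nug px [289.2 250.1] 492 xyz(depth) [ 0.589 -0.036  0.001]
nug px [264.6 261.7] 46 xyz(depth) [ 0.617 -0.124  0.105]
nug px [271.3 274.5] 22 xyz(depth) [ 0.658 -0.131  0.116]
nug px [271.  284.6] 27 xyz(depth) [ 0.677 -0.145  0.121]
nug px [281.7 300.8] 594 xyz(depth) [ 0.692 -0.12   0.001]
nug px [267.5 296. ] 16 xyz(depth) [ 0.666 -0.151  0.018]
pitch(nose down +) -18.6 roll 2.65 z floor -0.0038 335 box [array([-1.9, -2.1]), array([88.1, 70. ]), np.float64(1.0)] 1038
```

```bash
python3 - <<'E'
from pan import *
from nug import *
cap('scene','9')
A=cur(); s=manip.observe(); print(np.round(s['qpos'],3),np.round(s['qd'],3))
nugs('9',.015,(255,290,250,298))
o,e=shov(A,a=3); o-=[0.001,-.0025,0]; panfit('9',o,7.2)
f=np.load('pics/scene_9.npz'); X=cloud('scene',f['d'])
S=Rn.from_euler('ZY',[7,-18.6],degrees=True)
for u,v in ((264,261),(271,274),(271,284)): print(S.inv().apply(X[v,u]-o).round(3))
E
```

```text
t 10.82 tcp [ 0.5473 -0.1372  0.1012] F [-0.   0.3 -2.3] w 0.0076
[ 0.49   0.504 -0.265  2.296 -1.532  0.078  0.358] [-0.026  0.01   0.006  0.005 -0.005  0.001  0.005]
nug px [285.7 253.3] 66 xyz(depth) [ 0.593 -0.048  0.001]
nug px [264.1 262. ] 51 xyz(depth) [ 0.617 -0.126  0.103]
nug px [270.  273.1] 24 xyz(depth) [ 0.652 -0.131  0.113]
nug px [271.7 284.5] 24 xyz(depth) [ 0.678 -0.143  0.118]
nug px [286.6 295.1] 31 xyz(depth) [ 0.685 -0.108  0.001]
nug px [256.3 295.2] 18 xyz(depth) [ 0.644 -0.17   0.002]
nug px [267.5 295.7] 14 xyz(depth) [ 0.665 -0.151  0.018]
pitch(nose down +) -17.53 roll 3.56 z floor -0.0046 344 box [array([-3.2, -1.3]), array([88.8, 69.9]), np.float64(2.1)] 1042
[-0.021  0.     0.007]
[ 0.019 -0.011  0.006]
[ 0.038 -0.026  0.004]
```

The wrist sits at its joint limits here (j5 and j6). I'll turn the shovel about the pan, still over the tray, towards the yaw wanted on the scale, which frees the tilt.

```bash
python3 - <<'E'
from plan import *
A=cur(); o,e=shov(A,a=3); print(o,e)
S=Rn.from_euler('ZYX',e,degrees=True); c=o+S.apply([.01,0,0]); print(c)
P=A
for i in range(1,6):
    yaw=e[0]+i*7.5
    P=rows(P,tool(c+[-.004*i,0,.001*i],yaw,-19,a=3,ref=(.01,0,0)),1)
E
```

```text
t 10.82 tcp [ 0.5473 -0.1372  0.1012] F [-0.   0.3 -2.3] w 0.0076
[ 0.6389 -0.1242  0.1018] [  7.04 -20.15   3.11]
[ 0.64821716 -0.12304939  0.10524479]
[{"x": -0.002, "y": 0.011, "z": -0.005, "rx": -0.2, "ry": -1.3, "rz": -7.1}]
[{"x": -0.002, "y": 0.012, "z": -0.002, "rx": 2.8, "ry": 0, "rz": -6.9}]
[{"x": -0.002, "y": 0.012, "z": -0.002, "rx": 2.8, "ry": 0, "rz": -7.0}]
[{"x": -0.002, "y": 0.011, "z": -0.002, "rx": 2.8, "ry": 0, "rz": -6.9}]
[{"x": -0.002, "y": 0.011, "z": -0.001, "rx": 2.8, "ry": 0, "rz": -7.0}]
```

>>> {"method": "play_rows", "body": {"motion": [{"x":-0.002,"y":0.011,"z":-0.005,"rx":0,"ry":-1.3,"rz":-7},{"x":-0.002,"y":0.012,"z":-0.002,"rx":2.8,"ry":0,"rz":-7},{"x":-0.002,"y":0.012,"z":-0.002,"rx":2.8,"ry":0,"rz":-7}]}}

```text
time_s: 11.2
tool_pos: [0.5476, -0.1714, 0.1061]
eef_rot: [0.948, 0.255, 0.184, -0.051]
ft_force: [0.9, -0.1, -2.1]
width: 0.0081
finger_force: 89.1
```

```bash
python3 - <<'E'
from pan import *
from nug import *
cap('scene','10')
A=cur(); s=manip.observe(); print(np.round(s['qpos'],3))
o,e=shov(A,a=3); print(o,e)
nugs('10',.015,(245,290,250,298))
o-=[0.001,-.0025,0];S=Rn.from_euler('ZYX',e,degrees=True); 
f=np.load('pics/scene_10.npz'); X=cloud('scene',f['d']); panfit('10',o,e[0])
m=mask(f['p'],(3,130,90),(18,255,255)); L=S.inv().apply(X.reshape(-1,3)-o); k=(m.ravel()>0)&(abs(L[:,2]-.01)<.02)&(abs(L[:,0])<.06)&(abs(L[:,1])<.04)
print(np.round(L[k][::6]*1000))
E
```

```text
t 11.25 tcp [ 0.5493 -0.1763  0.1063] F [ 1.8 -3.  -1.6] w 0.0083
[ 0.397  0.516  0.01   2.2   -1.046  0.359  0.337]
[ 0.6294 -0.1301  0.105 ] [ 30.01 -19.01  -0.12]
nug px [285.7 252.5] 48 xyz(depth) [ 0.59  -0.046  0.001]
nug px [256.8 262.1] 78 xyz(depth) [ 0.611 -0.138  0.105]
nug px [275.  275.2] 23 xyz(depth) [ 0.665 -0.126  0.121]
nug px [249.7 291.6] 138 xyz(depth) [ 0.628 -0.179  0.001]
nug px [286.6 295.1] 31 xyz(depth) [ 0.685 -0.108  0.001]
nug px [267.6 295.6] 13 xyz(depth) [ 0.665 -0.151  0.018]
pitch(nose down +) -16.07 roll 0.24 z floor -0.005 329 box [array([-4.8,  5.1]), array([92.5, 70.2]), np.float64(1.7)] 1065
[[-30.  12.   8.]
 [-23.  11.   9.]
 [-21.  10.   7.]
 [-20.   8.   6.]
 [-24.   3.   4.]
 [-27.   3.  -3.]
 [-33.  -5.   4.]
 [-14.  -2.   9.]
 [-23.  -8.  10.]
 [-10.  -4.   9.]
 [-25.  -9.   6.]
 [-10.  -5.   6.]
 [-20. -10.   4.]
 [ 36. -13.   8.]
 [ 40. -13.   5.]
 [ 32. -20.   4.]
 [ 35. -21.   3.]]
```

```bash
python3 - <<'E'
from plan import *
A=cur(); o,e=shov(A,a=3)
S=Rn.from_euler('ZYX',e,degrees=True); c=o+S.apply([.01,0,0]); print(c)
P=A
for i in range(1,6):
    P=rows(P,tool(c+[-.002*i,0,.002*i],30+7*i,-19-2.6*i,a=3,ref=(.01,0,0)),1)
E
```

```text
t 11.25 tcp [ 0.5493 -0.1763  0.1063] F [ 1.8 -3.  -1.6] w 0.0083
[ 0.63758711 -0.12537126  0.10825733]
[{"x": -0.002, "y": 0.011, "z": 0.002, "rx": 2.9, "ry": 2.6, "rz": -6.4}]
[{"x": -0.001, "y": 0.012, "z": 0.002, "rx": 3.0, "ry": 2.6, "rz": -6.3}]
[{"x": -0.001, "y": 0.01, "z": 0.003, "rx": 3.4, "ry": 2.6, "rz": -6.2}]
[{"x": -0.002, "y": 0.011, "z": 0.002, "rx": 3.6, "ry": 2.6, "rz": -6.0}]
[{"x": 0, "y": 0.01, "z": 0.002, "rx": 3.9, "ry": 2.6, "rz": -5.8}]
```

>>> {"method": "play_rows", "body": {"motion": [{"x":-0.002,"y":0.011,"z":0.002,"rx":2.9,"ry":2.6,"rz":-6.4},{"x":-0.001,"y":0.012,"z":0.002,"rx":3,"ry":2.6,"rz":-6.3},{"x":-0.001,"y":0.01,"z":0.003,"rx":3.4,"ry":2.6,"rz":-6.2},{"x":-0.002,"y":0.011,"z":0.002,"rx":3.6,"ry":2.6,"rz":-6},{"x":0,"y":0.01,"z":0.002,"rx":3.9,"ry":2.6,"rz":-5.8}]}}

```text
time_s: 11.88
tool_pos: [0.5839, -0.2111, 0.0929]
eef_rot: [0.804, 0.511, 0.255, -0.164]
ft_force: [0.3, -0.6, -2.0]
width: 0.008
finger_force: 89.0
```

```bash
cat > chk.py <<'E'
from pan import *
from nug import mask
import sys
tag=sys.argv[1]; a=float(sys.argv[2]); b=np.array([0.001,-.0025,0])
cap('scene',tag); A=cur(); s=manip.observe(); print('q',np.round(s['qpos'],3))
o,e=shov(A,a=a); print(o,e); o=o-b; S=Rn.from_euler('ZYX',e,degrees=True)
f=np.load('pics/scene_%s.npz'%tag); X=cloud('scene',f['d']); panfit(tag,o,e[0])
m=mask(f['p'],(3,130,90),(18,255,255)); L=S.inv().apply(X.reshape(-1,3)-o).reshape(X.shape)
k=((m>0)&(abs(L[...,2]-.01)<.02)&(abs(L[...,0])<.06)&(abs(L[...,1])<.04)).astype(np.uint8)
n,lab,st,ce=cv2.connectedComponentsWithStats(k)
for i in range(1,n):
    if st[i,4]>3: print('in pan px',ce[i].round(),st[i,4],(np.median(L[lab==i],0)*1000).round())
E
python3 chk.py 11 3
```

```text
t 11.93 tcp [ 0.5867 -0.2145  0.0919] F [ 3.3 -3.8 -3.8] w 0.0079
q [ 0.662  0.712 -0.114  1.912 -0.799  0.789  0.786]
[ 0.625  -0.1328  0.1118] [ 6.488e+01 -3.220e+01 -1.000e-02]
pitch(nose down +) -27.26 roll -0.4 z floor -0.0041 344 box [array([-3.8,  3.7]), array([85.9, 69.6]), np.float64(1.4)] 1066
in pan px [253. 264.] 102 [-23.   7.   9.]
```

All four sit at the back of the pan. I'll carry it to the scale with the nose up.

```bash
python3 - <<'E'
from plan import *
A=cur()
z=(0,0,0)
P=rows(A,held([.60,.095,.115],79,-22,ref=z,a=5),10)
P=rows(P,held([.596,.130,.100],80,-20,ref=z,a=5),3)
E
```

```text
t 11.93 tcp [ 0.5867 -0.2145  0.0919] F [ 3.3 -3.8 -3.8] w 0.0079
[{"x": 0.017, "y": -0.009, "z": 0.009, "rx": 0.7, "ry": -0.8, "rz": -1.2}, {"x": 0.018, "y": -0.009, "z": 0.01, "rx": 0.8, "ry": -0.8, "rz": -1.2}, {"x": 0.017, "y": -0.009, "z": 0.009, "rx": 0.7, "ry": -0.8, "rz": -1.2}, {"x": 0.018, "y": -0.008, "z": 0.009, "rx": 0.7, "ry": -0.9, "rz": -1.2}, {"x": 0.019, "y": -0.008, "z": 0.009, "rx": 0.8, "ry": -0.8, "rz": -1.2}]
[{"x": 0.018, "y": -0.007, "z": 0.008, "rx": 0.7, "ry": -0.8, "rz": -1.3}, {"x": 0.019, "y": -0.006, "z": 0.009, "rx": 0.7, "ry": -0.8, "rz": -1.2}, {"x": 0.019, "y": -0.006, "z": 0.008, "rx": 0.7, "ry": -0.8, "rz": -1.2}, {"x": 0.02, "y": -0.005, "z": 0.008, "rx": 0.8, "ry": -0.8, "rz": -1.2}, {"x": 0.019, "y": -0.005, "z": 0.008, "rx": 0.7, "ry": -0.9, "rz": -1.2}]
[{"x": 0.008, "y": -0.003, "z": 0.009, "rx": 0.1, "ry": -0.7, "rz": -0.3}, {"x": 0.009, "y": -0.003, "z": 0.008, "rx": 0.2, "ry": -0.6, "rz": -0.3}, {"x": 0.008, "y": -0.003, "z": 0.009, "rx": 0.1, "ry": -0.7, "rz": -0.3}]
```

>>> {"method": "play_rows", "body": {"motion": [{"x":0.017,"y":-0.009,"z":0.009,"rx":0.7,"ry":-0.8,"rz":-1.2},{"x":0.018,"y":-0.009,"z":0.01,"rx":0.8,"ry":-0.8,"rz":-1.2},{"x":0.017,"y":-0.009,"z":0.009,"rx":0.7,"ry":-0.8,"rz":-1.2},{"x":0.018,"y":-0.008,"z":0.009,"rx":0.7,"ry":-0.9,"rz":-1.2},{"x":0.019,"y":-0.008,"z":0.009,"rx":0.8,"ry":-0.8,"rz":-1.2}]}}

```text
time_s: 12.55
tool_pos: [0.5818, -0.1007, 0.1056]
eef_rot: [0.78, 0.566, 0.218, -0.157]
ft_force: [0.1, -1.0, -3.0]
width: 0.0079
finger_force: 89.2
```

>>> {"method": "play_rows", "body": {"motion": [{"x":0.018,"y":-0.007,"z":0.008,"rx":0.7,"ry":-0.8,"rz":-1.3},{"x":0.019,"y":-0.006,"z":0.009,"rx":0.7,"ry":-0.8,"rz":-1.2},{"x":0.019,"y":-0.006,"z":0.008,"rx":0.7,"ry":-0.8,"rz":-1.2},{"x":0.02,"y":-0.005,"z":0.008,"rx":0.8,"ry":-0.8,"rz":-1.2},{"x":0.019,"y":-0.005,"z":0.008,"rx":0.7,"ry":-0.9,"rz":-1.2}]}}

```text
time_s: 13.18
tool_pos: [0.5808, 0.0063, 0.1169]
eef_rot: [0.75, 0.618, 0.18, -0.15]
ft_force: [-0.1, -0.7, -2.7]
width: 0.0078
finger_force: 89.3
```

>>> {"method": "play_rows", "body": {"motion": [{"x":0.008,"y":-0.003,"z":0.009,"rx":0.1,"ry":-0.7,"rz":-0.3},{"x":0.009,"y":-0.003,"z":0.008,"rx":0.2,"ry":-0.6,"rz":-0.3},{"x":0.008,"y":-0.003,"z":0.009,"rx":0.1,"ry":-0.7,"rz":-0.3},{"x":0,"y":0,"z":0,"rx":0,"ry":0,"rz":0}]}}

```text
time_s: 13.68
tool_pos: [0.578, 0.0407, 0.1037]
eef_rot: [0.748, 0.627, 0.166, -0.141]
ft_force: [0.9, 0.6, -1.7]
width: 0.008
finger_force: 89.4
```

```bash
python3 chk.py 12 5
```

```text
t 13.72 tcp [0.5784 0.0394 0.1037] F [-0.4 -0.3 -2.9] w 0.0081
q [ 0.195  0.587 -0.135  2.065 -0.712  0.572  0.527]
[0.5946 0.1299 0.1039] [ 79.84 -20.08   0.14]
pitch(nose down +) -19.1 roll 0.5 z floor -0.0009 332 box [array([-4.7,  0.8]), array([89.7, 70.3]), np.float64(1.3)] 859
in pan px [334. 203.] 77 [-27.   5.  12.]
```

```bash
python3 - <<'E'
from plan import *
A=cur()
z=(0,0,0)
P=A
for i in range(1,9):
    P=rows(P,held([.596,.130,.101-.005*i],80,-20+2.1*i,ref=z,a=6),1)
E
```

```text
t 13.72 tcp [0.5784 0.0394 0.1037] F [-0.4 -0.3 -2.9] w 0.0081
[{"x": -0.003, "y": 0.003, "z": 0.001, "rx": -0.1, "ry": -1.2, "rz": -0.2}]
[{"x": -0.001, "y": 0, "z": 0.002, "rx": 0, "ry": -2.1, "rz": 0}]
[{"x": 0, "y": 0, "z": 0.001, "rx": 0, "ry": -2.1, "rz": 0}]
[{"x": 0, "y": 0, "z": 0.002, "rx": 0, "ry": -2.1, "rz": 0}]
[{"x": 0, "y": 0, "z": 0.002, "rx": 0, "ry": -2.1, "rz": 0}]
[{"x": 0, "y": 0, "z": 0.002, "rx": 0, "ry": -2.1, "rz": 0}]
[{"x": 0.001, "y": 0, "z": 0.002, "rx": 0, "ry": -2.1, "rz": 0}]
[{"x": 0, "y": 0, "z": 0.002, "rx": 0, "ry": -2.1, "rz": 0}]
```

>>> {"method": "play_rows", "body": {"motion": [{"x":-0.003,"y":0.003,"z":0.001,"rx":0,"ry":-1.2,"rz":-0.2},{"x":-0.001,"y":0,"z":0.002,"rx":0,"ry":-2.1,"rz":0},{"x":0,"y":0,"z":0.001,"rx":0,"ry":-2.1,"rz":0},{"x":0,"y":0,"z":0.002,"rx":0,"ry":-2.1,"rz":0},{"x":0,"y":0,"z":0.002,"rx":0,"ry":-2.1,"rz":0}]}}

```text
time_s: 14.35
tool_pos: [0.5821, 0.0369, 0.0951]
eef_rot: [0.759, 0.637, 0.103, -0.086]
ft_force: [0.2, -0.9, -2.3]
width: 0.0076
finger_force: 89.5
```

>>> {"method": "play_rows", "body": {"motion": [{"x":0,"y":0,"z":0.002,"rx":0,"ry":-2.1,"rz":0},{"x":0.001,"y":0,"z":0.002,"rx":0,"ry":-2.1,"rz":0},{"x":0,"y":0,"z":0.002,"rx":0,"ry":-2.1,"rz":0},{"x":0,"y":0,"z":0,"rx":0,"ry":0,"rz":0}]}}

```text
time_s: 14.85
tool_pos: [0.5824, 0.041, 0.0894]
eef_rot: [0.763, 0.642, 0.061, -0.052]
ft_force: [-0.3, 0.7, -2.4]
width: 0.0077
finger_force: 89.8
```

```bash
python3 chk.py 13 6
```

```text
t 14.9 tcp [0.5823 0.0403 0.0894] F [-0.2 -1.1 -2.3] w 0.0079
q [-0.159  0.579  0.14   2.047 -0.47   0.535  0.192]
[0.5974 0.1266 0.0629] [80.06 -3.2   0.  ]
pitch(nose down +) -3.22 roll -0.13 z floor 0.0019 262 box [array([ -8.3, -10.2]), array([101.7,  89.4]), np.float64(2.0)] 773
in pan px [333. 210.] 59 [-26.   2.  14.]
```

>>> {"method": "play_rows", "body": {"motion": [{"x":-0.001,"y":0,"z":0.006,"rx":0,"ry":0,"rz":0},{"x":-0.001,"y":0,"z":0.005,"rx":0,"ry":0,"rz":0},{"x":0,"y":0,"z":0.001,"rx":0,"ry":-1,"rz":0},{"x":0,"y":0,"z":0,"rx":0,"ry":0,"rz":0}]}}

```text
time_s: 15.4
tool_pos: [0.5822, 0.0403, 0.0773]
eef_rot: [0.764, 0.642, 0.055, -0.046]
ft_force: [0.1, 0.6, -1.4]
width: 0.0078
finger_force: 92.1
```

>>> {"method": "play_rows", "body": {"motion": [{"x":0,"y":0,"z":0.001,"rx":0,"ry":-0.5,"rz":0},{"x":0,"y":0,"z":0,"rx":0,"ry":0,"rz":0}]}}

```text
time_s: 15.65
tool_pos: [0.5824, 0.0403, 0.0765]
eef_rot: [0.764, 0.642, 0.052, -0.043]
ft_force: [0.5, -1.7, 0.4]
width: 0.008
finger_force: 93.1
```

>>> {"method": "play_rows", "body": {"motion": [{"x":0,"y":0,"z":0.001,"rx":0,"ry":-0.5,"rz":0},{"x":0,"y":0,"z":0,"rx":0,"ry":0,"rz":0}]}}

```text
time_s: 15.9
tool_pos: [0.5824, 0.0402, 0.0755]
eef_rot: [0.764, 0.642, 0.048, -0.04]
ft_force: [-0.6, -1.9, 3.3]
width: 0.0077
finger_force: 93.9
```

```bash
python3 chk.py 14 6
```

```text
t 15.95 tcp [0.5824 0.0402 0.0755] F [-0.9 -1.5  2.9] w 0.008
q [-0.197  0.602  0.166  2.049 -0.452  0.511  0.163]
[0.5974 0.1256 0.0458] [ 8.003e+01 -1.180e+00 -3.000e-02]
pitch(nose down +) -2.01 roll 0.28 z floor 0.0094 256 box [array([ 4. , -0.2]), array([119.7, 124. ]), np.float64(89.8)] 1659
in pan px [333. 212.] 62 [-24.   4.  19.]
```

The shovel is down on the plate. I'll release it gently and retreat.

>>> {"method": "play_rows", "body": {"motion": [{"x":0,"y":0,"z":0,"rx":0,"ry":0,"rz":0},{"x":0,"y":0,"z":0,"rx":0,"ry":0,"rz":0},{"x":0,"y":0,"z":0,"rx":0,"ry":0,"rz":0}], "jaw": 0.4, "force": 60}}

```text
time_s: 16.32
tool_pos: [0.5819, 0.0409, 0.0751]
eef_rot: [0.764, 0.642, 0.048, -0.041]
ft_force: [0.6, 0.4, -0.3]
width: 0.0595
finger_force: 0.0
```

```bash
python3 chk.py 15 6;  python3 - <<'E'
from meas import *
p,d=load('scene','15'); m=sub(red(p),270,380,200,290); print(box(m,'scene',.106)); X=cloud('scene',d); print(np.median(X[m>0],0))
cv2.imwrite('pics/c15.png',cv2.resize(p[150:260,280:390],(560,560),interpolation=cv2.INTER_CUBIC)[:,:,::-1])
E
```

```text
t 16.38 tcp [0.5819 0.0407 0.0751] F [ 0.1 -0.3 -0.2] w 0.0594
q [-0.196  0.602  0.165  2.05  -0.453  0.511  0.163]
[0.5969 0.1261 0.0455] [ 8.006e+01 -1.210e+00  3.000e-02]
pitch(nose down +) 9.71 roll -0.52 z floor 0.0074 253 box [array([6.8, 0. ]), array([120., 120.]), np.float64(90.0)] 1484
in pan px [334. 212.] 49 [-23.  -1.  18.]
(array([586.4,  40.8]), array([79. , 17.6]), 80.8, 107)
[0.58522266 0.02263873 0.10625923]
```

View pics/c15.png

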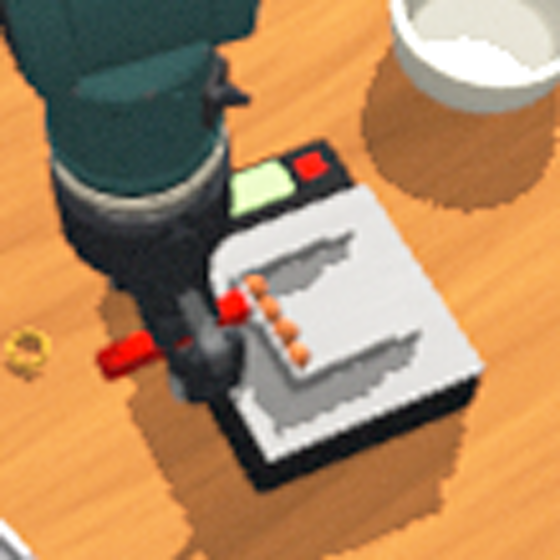

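The four nuggets lie in a row at the pan's back, and the shovel stands flat on the plate with the fingers open. I'll wait for it to settle, then swing the open fingers round to a forward-leaning grip.

```bash
python3 - <<'E'
from plan import *
A=cur()
b=np.array([.001,-.0025,0])
p,T=tool([.6005,.1277,.048],80.5,a=32); B=(p+b,T)
G0=A[0]-A[1].apply([0,0,.0187]); G1=B[0]-B[1].apply([0,0,.0187]); P=A
w=(A[1].inv()*B[1]).as_rotvec()
for i in range(1,7):
    T=A[1]*Rn.from_rotvec(w*i/6); P=rows(P,(G0+(G1-G0)*i/6+T.apply([0,0,.0187]),T),1)
print(B[0],G1,G0)
E
```

```text
t 16.38 tcp [0.5819 0.0407 0.0751] F [ 0.1 -0.3 -0.2] w 0.0594
[{"x": 0.002, "y": 0.001, "z": -0.001, "rx": 0, "ry": 4.1, "rz": -0.1}]
[{"x": 0.001, "y": 0.001, "z": -0.001, "rx": 0, "ry": 4.2, "rz": 0}]
[{"x": 0.002, "y": 0.001, "z": 0, "rx": 0.1, "ry": 4.1, "rz": -0.1}]
[{"x": 0.002, "y": 0.001, "z": -0.001, "rx": 0, "ry": 4.1, "rz": -0.1}]
[{"x": 0.001, "y": 0, "z": -0.001, "rx": 0, "ry": 4.2, "rz": -0.1}]
[{"x": 0.002, "y": 0.001, "z": 0, "rx": 0, "ry": 4.1, "rz": 0}]
[0.58861135 0.04818045 0.0821415 ] [0.58697581 0.03840687 0.098     ] [0.58154006 0.03840416 0.09365171]
```

>>> {"method": "play_rows", "body": {"motion": [{"x":0,"y":0,"z":0,"rx":0,"ry":0,"rz":0},{"x":0,"y":0,"z":0,"rx":0,"ry":0,"rz":0},{"x":0,"y":0,"z":0,"rx":0,"ry":0,"rz":0},{"x":0,"y":0,"z":0,"rx":0,"ry":0,"rz":0}], "jaw": 0.6}}

```text
time_s: 16.88
tool_pos: [0.5821, 0.0404, 0.0753]
eef_rot: [0.764, 0.642, 0.048, -0.04]
ft_force: [0.8, 0.7, 0.1]
width: 0.0682
finger_force: 0.0
```

>>> {"method": "play_rows", "body": {"motion": [{"x":0.0015,"y":0,"z":-0.001,"rx":0,"ry":4.2,"rz":0},{"x":0.0015,"y":0,"z":-0.001,"rx":0,"ry":4.2,"rz":0},{"x":0.0015,"y":0,"z":-0.001,"rx":0,"ry":4.2,"rz":0},{"x":0.0015,"y":0,"z":-0.001,"rx":0,"ry":4.2,"rz":0},{"x":0.0015,"y":0,"z":0,"rx":0,"ry":4.2,"rz":0}]}}

```text
time_s: 17.5
tool_pos: [0.5835, 0.0461, 0.0814]
eef_rot: [0.743, 0.623, 0.188, -0.157]
ft_force: [-0.9, -0.1, -1.2]
width: 0.0685
finger_force: 0.0
```

>>> {"method": "play_rows", "body": {"motion": [{"x":0.0015,"y":0,"z":0,"rx":0,"ry":4.2,"rz":0},{"x":0,"y":0,"z":0,"rx":0,"ry":0,"rz":0}]}}

```text
time_s: 17.75
tool_pos: [0.5832, 0.0452, 0.0808]
eef_rot: [0.737, 0.616, 0.213, -0.179]
ft_force: [-0.0, -0.2, 0.0]
width: 0.0685
finger_force: 0.0
```

```bash
python3 - <<'E'
from plan import *
A=cur(); s=manip.observe(); print(np.round(s['qpos'],3)); print(shov(A,a=32), A[0]-A[1].apply([0,0,.0187]))
E
```

```text
t 17.75 tcp [0.5832 0.0452 0.0808] F [-0.  -0.2  0. ] w 0.0685
[ 0.367  0.675 -0.301  2.066 -0.798  0.54   0.669]
(array([0.597 , 0.1223, 0.0471]), array([79.78, -0.34,  0.1 ])) [0.58142444 0.03538236 0.09661267]
```

>>> {"method": "play_rows", "body": {"motion": [{"x":0,"y":0,"z":0,"rx":0,"ry":0,"rz":0},{"x":0,"y":0,"z":0,"rx":0,"ry":0,"rz":0},{"x":0,"y":0,"z":0,"rx":0,"ry":0,"rz":0},{"x":0,"y":0,"z":0,"rx":0,"ry":0,"rz":0},{"x":0,"y":0,"z":0,"rx":0,"ry":0,"rz":0}], "jaw": -1, "force": 100}}

```text
time_s: 18.38
tool_pos: [0.5833, 0.0486, 0.0821]
eef_rot: [0.735, 0.618, 0.214, -0.18]
ft_force: [-0.3, 1.7, -0.3]
width: 0.0099
finger_force: 98.0
```

```bash
python3 - <<'E'
from plan import *
A=cur()
rel(A,[(0,.012,-8,3),(0,.04,-12,4)],a=32,ref=(-.035,0,0))
E
```

```text
t 18.38 tcp [0.5833 0.0486 0.0821] F [-0.3  1.7 -0.3] w 0.0099
[{"x": 0, "y": 0, "z": -0.003, "rx": 0, "ry": 2.5, "rz": 0}]
[{"x": 0, "y": 0, "z": -0.002, "rx": 0, "ry": 2.5, "rz": 0}]
[{"x": 0, "y": 0, "z": -0.002, "rx": 0, "ry": 2.6, "rz": 0}]
[{"x": 0.004, "y": 0, "z": -0.005, "rx": 0, "ry": 1.0, "rz": 0}]
[{"x": 0.003, "y": 0, "z": -0.005, "rx": 0, "ry": 1.0, "rz": 0}]
[{"x": 0.004, "y": 0, "z": -0.005, "rx": 0, "ry": 1.0, "rz": 0}]
[{"x": 0.004, "y": 0, "z": -0.005, "rx": 0, "ry": 1.0, "rz": 0}]
```

>>> {"method": "play_rows", "body": {"motion": [{"x":0,"y":0,"z":-0.003,"rx":0,"ry":2.5,"rz":0},{"x":0,"y":0,"z":-0.003,"rx":0,"ry":2.5,"rz":0},{"x":0,"y":0,"z":-0.003,"rx":0,"ry":2.5,"rz":0},{"x":0.004,"y":0,"z":-0.005,"rx":0,"ry":1.0,"rz":0},{"x":0.004,"y":0,"z":-0.005,"rx":0,"ry":1.0,"rz":0}]}}

```text
time_s: 19.0
tool_pos: [0.5823, 0.0423, 0.1021]
eef_rot: [0.715, 0.6, 0.274, -0.23]
ft_force: [-0.9, 0.7, -2.4]
width: 0.0099
finger_force: 98.1
```

>>> {"method": "play_rows", "body": {"motion": [{"x":0.006,"y":0,"z":-0.008,"rx":0,"ry":1.0,"rz":0},{"x":0.006,"y":0,"z":-0.008,"rx":0,"ry":1.0,"rz":0},{"x":0.006,"y":0,"z":-0.008,"rx":0,"ry":0,"rz":0},{"x":0,"y":0,"z":0,"rx":0,"ry":0,"rz":0}]}}

```text
time_s: 19.5
tool_pos: [0.5825, 0.0393, 0.1329]
eef_rot: [0.71, 0.597, 0.287, -0.24]
ft_force: [0.5, -1.1, -2.7]
width: 0.0099
finger_force: 98.1
```

```bash
python3 chk.py 16 32
```

```text
t 19.55 tcp [0.5822 0.0394 0.1324] F [-0.5  1.5 -3.1] w 0.0101
q [ 0.547  0.678 -0.411  2.045 -0.868  0.697  0.786]
[0.5966 0.1215 0.1151] [ 8.007e+01 -1.187e+01 -7.000e-02]
pitch(nose down +) -6.98 roll 0.17 z floor -0.0008 289 box [array([ 0.4, -1.9]), array([87.5, 70.6]), np.float64(0.5)] 858
in pan px [334. 202.] 65 [-24.   2.  12.]
```

```bash
python3 - <<'E'
from plan import *
A=cur()
rows(A,held([.497,.314,.085],100,-10,a=35,up=.001,b=(-.001,-.002,0)),12)
E
```

```text
t 19.55 tcp [0.5822 0.0394 0.1324] F [-0.5  1.5 -3.1] w 0.0101
[{"x": 0.006, "y": -0.007, "z": 0.01, "rx": 1.2, "ry": 0.1, "rz": -1.2}, {"x": 0.007, "y": -0.008, "z": 0.01, "rx": 1.1, "ry": 0.1, "rz": -1.2}, {"x": 0.006, "y": -0.006, "z": 0.01, "rx": 1.2, "ry": 0.1, "rz": -1.1}, {"x": 0.007, "y": -0.007, "z": 0.011, "rx": 1.2, "ry": 0.1, "rz": -1.2}, {"x": 0.007, "y": -0.006, "z": 0.01, "rx": 1.1, "ry": 0.1, "rz": -1.2}]
[{"x": 0.007, "y": -0.006, "z": 0.011, "rx": 1.2, "ry": 0.1, "rz": -1.2}, {"x": 0.007, "y": -0.005, "z": 0.01, "rx": 1.2, "ry": 0.1, "rz": -1.2}, {"x": 0.007, "y": -0.005, "z": 0.011, "rx": 1.1, "ry": 0.1, "rz": -1.2}, {"x": 0.007, "y": -0.005, "z": 0.011, "rx": 1.2, "ry": 0.1, "rz": -1.1}, {"x": 0.007, "y": -0.004, "z": 0.011, "rx": 1.2, "ry": 0, "rz": -1.2}]
[{"x": 0.008, "y": -0.004, "z": 0.012, "rx": 1.1, "ry": 0.1, "rz": -1.2}, {"x": 0.007, "y": -0.003, "z": 0.011, "rx": 1.2, "ry": 0.1, "rz": -1.2}]
```

>>> {"method": "play_rows", "body": {"motion": [{"x":0.006,"y":-0.007,"z":0.01,"rx":1.2,"ry":0.1,"rz":-1.2},{"x":0.007,"y":-0.008,"z":0.01,"rx":1.1,"ry":0.1,"rz":-1.2},{"x":0.006,"y":-0.006,"z":0.01,"rx":1.2,"ry":0.1,"rz":-1.1},{"x":0.007,"y":-0.007,"z":0.011,"rx":1.2,"ry":0.1,"rz":-1.2},{"x":0.007,"y":-0.006,"z":0.01,"rx":1.1,"ry":0.1,"rz":-1.2}]}}

```text
time_s: 20.18
tool_pos: [0.5543, 0.1033, 0.1179]
eef_rot: [0.664, 0.646, 0.27, -0.264]
ft_force: [0.7, 0.4, -2.9]
width: 0.01
finger_force: 98.1
```

>>> {"method": "play_rows", "body": {"motion": [{"x":0.007,"y":-0.006,"z":0.011,"rx":1.2,"ry":0.1,"rz":-1.2},{"x":0.007,"y":-0.005,"z":0.01,"rx":1.2,"ry":0.1,"rz":-1.2},{"x":0.007,"y":-0.005,"z":0.011,"rx":1.1,"ry":0.1,"rz":-1.2},{"x":0.007,"y":-0.005,"z":0.011,"rx":1.2,"ry":0.1,"rz":-1.1},{"x":0.007,"y":-0.004,"z":0.011,"rx":1.2,"ry":0,"rz":-1.2}]}}

```text
time_s: 20.8
tool_pos: [0.5277, 0.1649, 0.1042]
eef_rot: [0.614, 0.691, 0.252, -0.286]
ft_force: [1.0, -0.9, -2.1]
width: 0.0098
finger_force: 98.1
```

>>> {"method": "play_rows", "body": {"motion": [{"x":0.008,"y":-0.004,"z":0.012,"rx":1.1,"ry":0.1,"rz":-1.2},{"x":0.005,"y":-0.003,"z":0.008,"rx":1.2,"ry":0.1,"rz":-1.2},{"x":0.002,"y":0,"z":0.003,"rx":0,"ry":0,"rz":0},{"x":0,"y":0,"z":0,"rx":0,"ry":0,"rz":0}]}}

```text
time_s: 21.3
tool_pos: [0.5175, 0.19, 0.0986]
eef_rot: [0.594, 0.707, 0.246, -0.293]
ft_force: [-0.1, 0.3, -2.1]
width: 0.0103
finger_force: 98.1
```

```bash
python3 chk.py 17 35; python3 - <<'E'
from meas import *
p,d=load('scene','17'); X=cloud('scene',d)
print('crucible',[np.round(v,1) for v in cv2.minAreaRect((X[sub(((X[...,2]>.038)&(X[...,2]<.052)).astype(np.uint8),345,402,132,180)>0][:,:2]*1000).astype(np.float32))])
cv2.imwrite('pics/c17.png',cv2.resize(p[80:250,280:450],(560,560),interpolation=cv2.INTER_CUBIC)[:,:,::-1])
E
```

```text
t 21.35 tcp [0.5177 0.1895 0.0985] F [ 0.9 -0.6 -2.9] w 0.0099
q [ 0.346  0.752 -0.496  2.082 -0.799  0.647  0.837]
[0.5035 0.2704 0.0778] [ 9.993e+01 -9.990e+00  5.000e-02]
pitch(nose down +) -2.96 roll -0.14 z floor 0.0051 218 box [array([-0.7, -1.9]), array([92.9, 68.9]), np.float64(0.7)] 649
in pan px [356. 158.] 40 [-23.   6.  16.]
crucible [array([501.7, 352.2]), array([ 80.5, 112.7]), np.float64(58.6)]
```

View pics/c17.png

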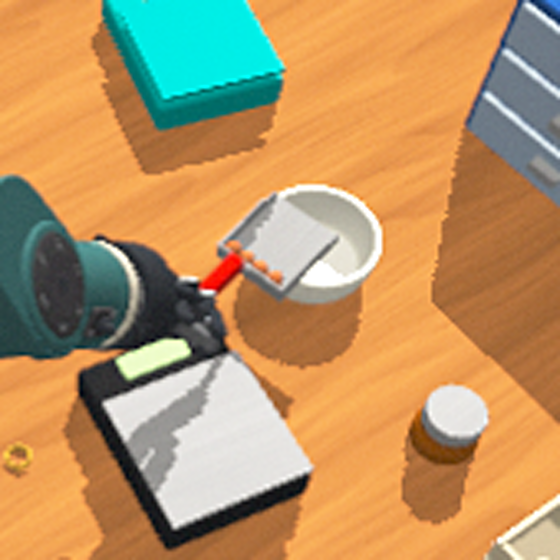

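The pan is over the crucible's near half, with all four nuggets at its back. I'll tip it about the lip.

```bash
python3 - <<'E'
from plan import *
A=cur()
P=rel(A,[(0.002,-.024,66,8)],a=35)
print(shov(P,35),P[0])
E
```

```text
t 21.35 tcp [0.5177 0.1895 0.0985] F [ 0.9 -0.6 -2.9] w 0.0099
[{"x": 0.015, "y": 0, "z": -0.009, "rx": 0, "ry": -9.5, "rz": 0}]
[{"x": 0.016, "y": 0, "z": -0.009, "rx": 0, "ry": -9.5, "rz": 0}]
[{"x": 0.016, "y": 0, "z": -0.009, "rx": 0, "ry": -9.5, "rz": 0}]
[{"x": 0.016, "y": 0, "z": -0.008, "rx": 0, "ry": -9.5, "rz": 0}]
[{"x": 0.017, "y": 0, "z": -0.009, "rx": 0, "ry": -9.5, "rz": 0}]
[{"x": 0.017, "y": 0, "z": -0.008, "rx": 0, "ry": -9.5, "rz": 0}]
[{"x": 0.018, "y": 0, "z": -0.009, "rx": 0, "ry": -9.5, "rz": 0}]
[{"x": 0.019, "y": 0, "z": -0.009, "rx": 0, "ry": -9.5, "rz": 0}]
(array([0.4989, 0.2968, 0.0994]), array([100.05,  66.01,   0.12])) [0.49896813 0.29702811 0.18413783]
```

>>> {"method": "play_rows", "body": {"motion": [{"x":0.015,"y":0,"z":-0.009,"rx":0,"ry":-9.5,"rz":0},{"x":0.016,"y":0,"z":-0.009,"rx":0,"ry":-9.5,"rz":0},{"x":0.016,"y":0,"z":-0.009,"rx":0,"ry":-9.5,"rz":0},{"x":0.016,"y":0,"z":-0.008,"rx":0,"ry":-9.5,"rz":0},{"x":0.017,"y":0,"z":-0.009,"rx":0,"ry":-9.5,"rz":0}]}}

```text
time_s: 21.98
tool_pos: [0.5083, 0.2384, 0.1706]
eef_rot: [0.644, 0.765, -0.012, 0.012]
ft_force: [0.3, 0.7, -4.4]
width: 0.0099
finger_force: 98.3
```

>>> {"method": "play_rows", "body": {"motion": [{"x":0.017,"y":0,"z":-0.008,"rx":0,"ry":-9.5,"rz":0},{"x":0.018,"y":0,"z":-0.009,"rx":0,"ry":-9.5,"rz":0},{"x":0.019,"y":0,"z":-0.009,"rx":0,"ry":-9.5,"rz":0},{"x":0,"y":0,"z":0,"rx":0,"ry":0,"rz":0},{"x":0,"y":0,"z":0,"rx":0,"ry":0,"rz":0}]}}

```text
time_s: 22.6
tool_pos: [0.4977, 0.2957, 0.1832]
eef_rot: [0.62, 0.74, -0.169, 0.198]
ft_force: [0.4, -0.0, -2.0]
width: 0.0101
finger_force: 98.4
```

>>> {"method": "play_rows", "body": {"motion": [{"x":0,"y":0,"z":0,"rx":0,"ry":0,"rz":0},{"x":0,"y":0,"z":0,"rx":0,"ry":0,"rz":0},{"x":0,"y":0,"z":0,"rx":0,"ry":0,"rz":0},{"x":0,"y":0,"z":0,"rx":0,"ry":0,"rz":0}]}}

```text
time_s: 23.1
tool_pos: [0.4988, 0.2955, 0.1839]
eef_rot: [0.621, 0.74, -0.168, 0.198]
ft_force: [-0.0, 0.8, -2.2]
width: 0.0101
finger_force: 98.3
```

```bash
python3 - <<'E'
from plan import *
from nug import *
A=cur(); print(shov(A,35))
cap('scene','18');cap('top','18')
nugs('18',.02,(345,405,130,182)); nugs('18',.02,(135,195,185,240),'top')
f=cv2.imread('pics/scene_18.png')[90:210,310:430]; g=cv2.imread('pics/top_18.png')[160:250,120:210]
cv2.imwrite('pics/c18.png',np.hstack([cv2.resize(f,(400,400)),cv2.resize(g,(400,400))]))
E
```

```text
t 23.1 tcp [0.4988 0.2955 0.1839] F [-0.   0.8 -2.2] w 0.0101
(array([0.4983, 0.2964, 0.0992]), array([100.35,  65.15,   0.42]))
nug px [374.5 158.2] 1833 xyz(depth) [0.495 0.341 0.001]
nug px [371.  131.3] 30 xyz(depth) [0.405 0.407 0.001]
nug px [366.6 149.4] 13 xyz(depth) [0.462 0.337 0.019]
nug px [172.3 213.8] 1597 xyz(depth) [ 0.477  0.303 -0.001]
nug px [142.6 202.5] 26 xyz(depth) [0.528 0.411 0.   ]
nug px [138.1 214.5] 31 xyz(depth) [0.491 0.427 0.001]
nug px [155.8 217. ] 10 xyz(depth) [0.482 0.367 0.019]
nug px [156.9 222.9] 8 xyz(depth) [0.464 0.361 0.022]
nug px [165.1 225.4] 9 xyz(depth) [0.455 0.337 0.018]
```

View pics/c18.png

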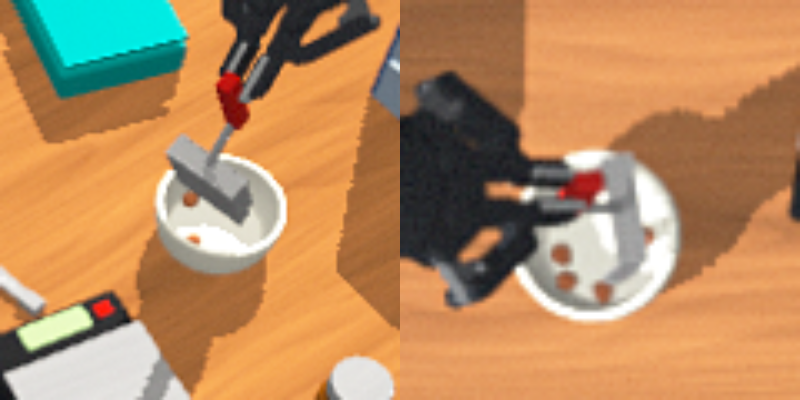

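All four nuggets are in the crucible (three at left and below, one at right in the top view). I'll lift, level the shovel and carry it back to the mat.

```bash
python3 - <<'E'
from plan import *
A=cur(); b=(0,-.002,0); z=(0,0,0)
P=rows(A,(A[0]+[0,0,.07],A[1]),3); print()
P=rows(P,held([.56,.0,.18],72,0,ref=z,a=36,up=.001,b=b),12);print()
P=rows(P,held([.5125,-.3457,.07],45,-2,ref=z,a=36,up=.001,b=b),12)
E
```

```text
t 23.2 tcp [0.4986 0.2958 0.1838] F [ 0.3 -0.1 -2.1] w 0.0101
[{"x": -0.012, "y": 0, "z": -0.02, "rx": 0, "ry": 0, "rz": 0}, {"x": -0.011, "y": 0, "z": -0.02, "rx": 0, "ry": 0, "rz": 0}, {"x": -0.012, "y": 0, "z": -0.021, "rx": 0, "ry": 0, "rz": 0}]

[{"x": -0.025, "y": -0.002, "z": 0.018, "rx": -0.1, "ry": 5.4, "rz": 2.5}, {"x": -0.027, "y": -0.002, "z": 0.016, "rx": -0.2, "ry": 5.4, "rz": 2.4}, {"x": -0.029, "y": 0, "z": 0.014, "rx": -0.1, "ry": 5.4, "rz": 2.5}, {"x": -0.029, "y": 0.001, "z": 0.01, "rx": -0.2, "ry": 5.4, "rz": 2.4}, {"x": -0.03, "y": 0.003, "z": 0.008, "rx": -0.1, "ry": 5.4, "rz": 2.5}]
[{"x": -0.031, "y": 0.004, "z": 0.005, "rx": -0.1, "ry": 5.4, "rz": 2.5}, {"x": -0.031, "y": 0.005, "z": 0.002, "rx": -0.2, "ry": 5.4, "rz": 2.4}, {"x": -0.031, "y": 0.006, "z": -0.001, "rx": -0.1, "ry": 5.4, "rz": 2.5}, {"x": -0.03, "y": 0.007, "z": -0.004, "rx": -0.2, "ry": 5.4, "rz": 2.5}, {"x": -0.029, "y": 0.009, "z": -0.006, "rx": -0.1, "ry": 5.4, "rz": 2.4}]
[{"x": -0.028, "y": 0.011, "z": -0.009, "rx": -0.1, "ry": 5.4, "rz": 2.5}, {"x": -0.027, "y": 0.011, "z": -0.012, "rx":
[... 221 characters left out ...]
x": -1.4, "ry": 0.2, "rz": 1.8}, {"x": -0.028, "y": 0.005, "z": -0.008, "rx": -1.3, "ry": 0.2, "rz": 1.8}, {"x": -0.027, "y": 0.007, "z": -0.009, "rx": -1.4, "ry": 0.1, "rz": 1.8}]
[{"x": -0.028, "y": 0.007, "z": -0.009, "rx": -1.3, "ry": 0.2, "rz": 1.8}, {"x": -0.027, "y": 0.009, "z": -0.008, "rx": -1.4, "ry": 0.2, "rz": 1.8}, {"x": -0.026, "y": 0.009, "z": -0.009, "rx": -1.3, "ry": 0.1, "rz": 1.8}, {"x": -0.027, "y": 0.011, "z": -0.008, "rx": -1.4, "ry": 0.2, "rz": 1.8}, {"x": -0.026, "y": 0.012, "z": -0.008, "rx": -1.3, "ry": 0.1, "rz": 1.8}]
[{"x": -0.025, "y": 0.012, "z": -0.008, "rx": -1.4, "ry": 0.2, "rz": 1.8}, {"x": -0.025, "y": 0.014, "z": -0.008, "rx": -1.3, "ry": 0.2, "rz": 1.8}]
```

>>> {"method": "play_rows", "body": {"motion": [{"x":-0.012,"y":0,"z":-0.02,"rx":0,"ry":0,"rz":0},{"x":-0.011,"y":0,"z":-0.02,"rx":0,"ry":0,"rz":0},{"x":-0.012,"y":0,"z":-0.021,"rx":0,"ry":0,"rz":0}]}}

```text
time_s: 23.58
tool_pos: [0.4985, 0.2963, 0.2545]
eef_rot: [0.62, 0.74, -0.169, 0.198]
ft_force: [-0.3, -0.3, -1.7]
width: 0.0102
finger_force: 98.3
```

>>> {"method": "play_rows", "body": {"motion": [{"x":-0.025,"y":-0.002,"z":0.018,"rx":0,"ry":5.4,"rz":2.5},{"x":-0.027,"y":-0.002,"z":0.016,"rx":-0.2,"ry":5.4,"rz":2.4},{"x":-0.029,"y":0,"z":0.014,"rx":-0.1,"ry":5.4,"rz":2.5},{"x":-0.029,"y":0.001,"z":0.01,"rx":-0.2,"ry":5.4,"rz":2.4},{"x":-0.03,"y":0.003,"z":0.008,"rx":-0.1,"ry":5.4,"rz":2.5}]}}

```text
time_s: 24.2
tool_pos: [0.5142, 0.1403, 0.2383]
eef_rot: [0.717, 0.696, 0.008, 0.04]
ft_force: [0.6, 0.0, -2.4]
width: 0.0099
finger_force: 98.5
```

>>> {"method": "play_rows", "body": {"motion": [{"x":-0.031,"y":0.004,"z":0.005,"rx":-0.1,"ry":5.4,"rz":2.5},{"x":-0.031,"y":0.005,"z":0.002,"rx":-0.2,"ry":5.4,"rz":2.4},{"x":-0.031,"y":0.006,"z":-0.001,"rx":-0.1,"ry":5.4,"rz":2.5},{"x":-0.03,"y":0.007,"z":-0.004,"rx":-0.2,"ry":5.4,"rz":2.5},{"x":-0.029,"y":0.009,"z":-0.006,"rx":-0.1,"ry":5.4,"rz":2.4}]}}

```text
time_s: 24.82
tool_pos: [0.5291, -0.0151, 0.2222]
eef_rot: [0.765, 0.606, 0.183, -0.12]
ft_force: [-0.1, -0.7, -2.3]
width: 0.0101
finger_force: 98.5
```

>>> {"method": "play_rows", "body": {"motion": [{"x":-0.028,"y":0.011,"z":-0.009,"rx":-0.1,"ry":5.4,"rz":2.5},{"x":-0.027,"y":0.011,"z":-0.012,"rx":-0.2,"ry":5.4,"rz":2.4},{"x":0,"y":0,"z":0,"rx":0,"ry":0,"rz":0}]}}

```text
time_s: 25.2
tool_pos: [0.5352, -0.0831, 0.2135]
eef_rot: [0.773, 0.555, 0.248, -0.179]
ft_force: [-1.0, 0.7, -1.4]
width: 0.01
finger_force: 98.3
```

```bash
python3 - <<'E'
from plan import *
A=cur(); b=(0,-.002,0); z=(0,0,0); s=manip.observe(); print(np.round(s['qpos'],3)); print(shov(A,36))
P=rows(A,held([.5125,-.3457,.07],45,-2,ref=z,a=36,up=.001,b=b),12)
E
```

```text
t 25.2 tcp [ 0.5352 -0.0831  0.2135] F [-1.   0.7 -1.4] w 0.01
[ 0.299  0.449  0.173  2.072 -0.893  0.957  0.791]
(array([ 0.5597, -0.0103,  0.1782]), array([71.41,  0.38,  0.08]))
[{"x": -0.028, "y": 0.002, "z": -0.008, "rx": -1.3, "ry": 0.2, "rz": 1.8}, {"x": -0.027, "y": 0.004, "z": -0.009, "rx": -1.3, "ry": 0.2, "rz": 1.7}, {"x": -0.027, "y": 0.004, "z": -0.008, "rx": -1.4, "ry": 0.2, "rz": 1.8}, {"x": -0.028, "y": 0.006, "z": -0.009, "rx": -1.3, "ry": 0.2, "rz": 1.7}, {"x": -0.027, "y": 0.006, "z": -0.008, "rx": -1.3, "ry": 0.2, "rz": 1.8}]
[{"x": -0.026, "y": 0.007, "z": -0.009, "rx": -1.3, "ry": 0.2, "rz": 1.7}, {"x": -0.027, "y": 0.009, "z": -0.008, "rx": -1.4, "ry": 0.2, "rz": 1.8}, {"x": -0.026, "y": 0.009, "z": -0.008, "rx": -1.3, "ry": 0.2, "rz": 1.8}, {"x": -0.026, "y": 0.011, "z": -0.008, "rx": -1.3, "ry": 0.2, "rz": 1.7}, {"x": -0.025, "y": 0.011, "z": -0.008, "rx": -1.3, "ry": 0.2, "rz": 1.8}]
[{"x": -0.025, "y": 0.013, "z": -0.008, "rx": -1.4, "ry": 0.2, "rz": 1.7}, {"x": -0.025, "y": 0.013, "z": -0.007, "rx": -1.3, "ry": 0.2, "rz": 1.8}]
```

>>> {"method": "play_rows", "body": {"motion": [{"x":-0.028,"y":0.002,"z":-0.008,"rx":-1.3,"ry":0.2,"rz":1.8},{"x":-0.027,"y":0.004,"z":-0.009,"rx":-1.3,"ry":0.2,"rz":1.7},{"x":-0.027,"y":0.004,"z":-0.008,"rx":-1.4,"ry":0.2,"rz":1.8},{"x":-0.028,"y":0.006,"z":-0.009,"rx":-1.3,"ry":0.2,"rz":1.7},{"x":-0.027,"y":0.006,"z":-0.008,"rx":-1.3,"ry":0.2,"rz":1.8}]}}

```text
time_s: 25.82
tool_pos: [0.5044, -0.2098, 0.1681]
eef_rot: [0.817, 0.482, 0.273, -0.16]
ft_force: [0.2, 0.2, -1.7]
width: 0.0102
finger_force: 98.3
```

>>> {"method": "play_rows", "body": {"motion": [{"x":-0.026,"y":0.007,"z":-0.009,"rx":-1.3,"ry":0.2,"rz":1.7},{"x":-0.027,"y":0.009,"z":-0.008,"rx":-1.4,"ry":0.2,"rz":1.8},{"x":-0.026,"y":0.009,"z":-0.008,"rx":-1.3,"ry":0.2,"rz":1.8},{"x":-0.026,"y":0.011,"z":-0.008,"rx":-1.3,"ry":0.2,"rz":1.7},{"x":-0.025,"y":0.011,"z":-0.008,"rx":-1.3,"ry":0.2,"rz":1.8}]}}

```text
time_s: 26.45
tool_pos: [0.4734, -0.3431, 0.1218]
eef_rot: [0.857, 0.4, 0.294, -0.138]
ft_force: [0.8, 0.4, -1.4]
width: 0.0101
finger_force: 98.3
```

>>> {"method": "play_rows", "body": {"motion": [{"x":-0.025,"y":0.013,"z":-0.008,"rx":-1.4,"ry":0.2,"rz":1.7},{"x":-0.025,"y":0.013,"z":-0.007,"rx":-1.3,"ry":0.2,"rz":1.8},{"x":0,"y":0,"z":0,"rx":0,"ry":0,"rz":0}]}}

```text
time_s: 26.82
tool_pos: [0.4588, -0.3999, 0.1017]
eef_rot: [0.872, 0.364, 0.301, -0.127]
ft_force: [0.6, 0.6, -2.3]
width: 0.0098
finger_force: 98.3
```

```bash
python3 chk.py 19 36; python3 - <<'E'
from plan import *
A=cur(); b=(0,-.002,0); z=(0,0,0)
P=rows(A,held([.5125,-.3457,.016],45,0,ref=z,a=37,up=.001,b=b),5)
E
```

```text
t 26.88 tcp [ 0.4599 -0.3977  0.1024] F [ 1.2 -0.9 -2.3] w 0.0103
q [ 0.774  0.729  0.292  1.942 -1.048  1.033  1.05 ]
[ 0.5148 -0.3418  0.0707] [45.45 -2.31  0.14]
pitch(nose down +) -4.13 roll 0.31 z floor 0.0037 434 box [array([ 3.1, -2.8]), array([85.9, 70.9]), np.float64(0.6)] 1114
t 26.88 tcp [ 0.4599 -0.3977  0.1024] F [ 1.2 -0.9 -2.3] w 0.0103
[{"x": -0.007, "y": 0, "z": 0.007, "rx": -0.1, "ry": -0.3, "rz": 0.1}, {"x": -0.007, "y": 0.001, "z": 0.008, "rx": -0.1, "ry": -0.2, "rz": 0}, {"x": -0.007, "y": 0, "z": 0.007, "rx": 0, "ry": -0.3, "rz": 0.1}, {"x": -0.007, "y": 0.001, "z": 0.008, "rx": -0.1, "ry": -0.2, "rz": 0}, {"x": -0.007, "y": 0, "z": 0.007, "rx": -0.1, "ry": -0.3, "rz": 0.1}]
```

>>> {"method": "play_rows", "body": {"motion": [{"x":-0.007,"y":0,"z":0.007,"rx":0,"ry":-0.8,"rz":0},{"x":-0.007,"y":0,"z":0.008,"rx":0,"ry":-0.8,"rz":0},{"x":-0.007,"y":0,"z":0.008,"rx":0,"ry":-0.8,"rz":0},{"x":-0.007,"y":0,"z":0.008,"rx":0,"ry":-0.8,"rz":0},{"x":-0.004,"y":0,"z":0.005,"rx":0,"ry":-0.8,"rz":0}]}}

```text
time_s: 27.5
tool_pos: [0.4578, -0.3988, 0.0542]
eef_rot: [0.881, 0.37, 0.271, -0.115]
ft_force: [-0.1, -0.3, -1.4]
width: 0.0099
finger_force: 98.3
```

```bash
python3 chk.py 20 34
```

```text
t 27.55 tcp [ 0.458  -0.3984  0.0539] F [ 0.1 -0.1 -2.3] w 0.0103
q [ 0.749  0.78   0.289  1.959 -1.075  0.935  1.088]
[ 0.5123 -0.3428  0.0197] [45.63 -0.28  0.16]
pitch(nose down +) -0.39 roll -0.26 z floor 0.0021 401 box [array([ 4.3, -1.9]), array([84. , 70.6]), np.float64(0.7)] 1009
```

>>> {"method": "play_rows", "body": {"motion": [{"x":-0.004,"y":0,"z":0.006,"rx":0,"ry":0,"rz":0},{"x":-0.003,"y":0,"z":0.005,"rx":0,"ry":0,"rz":0},{"x":-0.001,"y":0,"z":0.002,"rx":0,"ry":0,"rz":0},{"x":0,"y":0,"z":0,"rx":0,"ry":0,"rz":0}]}}

```text
time_s: 28.05
tool_pos: [0.4584, -0.3986, 0.0396]
eef_rot: [0.881, 0.37, 0.272, -0.115]
ft_force: [0.5, -0.2, -1.6]
width: 0.0102
finger_force: 98.3
```

>>> {"method": "play_rows", "body": {"motion": [{"x":-0.001,"y":0,"z":0.001,"rx":0,"ry":0,"rz":0},{"x":0,"y":0,"z":0,"rx":0,"ry":0,"rz":0}]}}

```text
time_s: 28.3
tool_pos: [0.4582, -0.3989, 0.0385]
eef_rot: [0.881, 0.37, 0.272, -0.115]
ft_force: [-0.3, 0.4, -0.9]
width: 0.0098
finger_force: 98.3
```

>>> {"method": "play_rows", "body": {"motion": [{"x":-0.001,"y":0,"z":0.001,"rx":0,"ry":0,"rz":0},{"x":0,"y":0,"z":0,"rx":0,"ry":0,"rz":0}]}}

```text
time_s: 28.55
tool_pos: [0.4581, -0.3991, 0.0371]
eef_rot: [0.881, 0.37, 0.272, -0.115]
ft_force: [0.8, -1.8, 0.2]
width: 0.0096
finger_force: 98.5
```

Contact is made (force has risen to zero). I'll release and retreat along the tool axis.

>>> {"method": "play_rows", "body": {"motion": [{"x":0,"y":0,"z":0,"rx":0,"ry":0,"rz":0},{"x":0,"y":0,"z":0,"rx":0,"ry":0,"rz":0},{"x":0,"y":0,"z":0,"rx":0,"ry":0,"rz":0},{"x":0,"y":0,"z":0,"rx":0,"ry":0,"rz":0}], "jaw": 0.6}}

```text
time_s: 29.05
tool_pos: [0.4582, -0.399, 0.0371]
eef_rot: [0.881, 0.37, 0.272, -0.115]
ft_force: [0.4, -0.5, 0.4]
width: 0.0683
finger_force: 0.0
```

>>> {"method": "play_rows", "body": {"motion": [{"x":0,"y":0,"z":-0.015,"rx":0,"ry":0,"rz":0},{"x":0,"y":0,"z":-0.025,"rx":0,"ry":0,"rz":0},{"x":0.01,"y":0,"z":-0.03,"rx":0,"ry":0,"rz":0},{"x":0.015,"y":0,"z":-0.03,"rx":0,"ry":0,"rz":0},{"x":0,"y":0,"z":0,"rx":0,"ry":0,"rz":0}]}}

```text
time_s: 29.68
tool_pos: [0.4326, -0.4284, 0.1377]
eef_rot: [0.881, 0.37, 0.272, -0.111]
ft_force: [0.3, 0.1, -0.2]
width: 0.0678
finger_force: 0.0
```

```bash
python3 - <<'E'
from pan import *
from nug import *
cap('scene','21');cap('top','21'); cur()
p,d=load('scene','21'); print('handle',box(sub(red(p),100,175,230,320),'scene',.061))
panfit('21',[.5123,-.3428,.003],45.5)
nugs('21',.02,(350,402,130,180)); nugs('21',.02,(215,310,220,310)); nugs('21',.02,(140,190,190,236),'top')
X=cloud('scene',d); z=X[...,2]; mm=sub(((z>.038)&(z<.052)).astype(np.uint8),352,400,132,178); print('cruc',cv2.minAreaRect((X[mm>0][:,:2]*1000).astype(np.float32)))
f=p[:,:,::-1]; cv2.imwrite('pics/final.png',f)
E
```

```text
t 29.77 tcp [ 0.4326 -0.4256  0.1348] F [0.  0.6 0.8] w 0.0684
handle (array([ 457. , -402.4]), array([82.5, 16.2]), 46.7, 211)
pitch(nose down +) -0.2 roll 0.29 z floor 0.0019 398 box [array([ 0.1, -0. ]), array([139.6, 119.9]), np.float64(0.0)] 2634
nug px [375.7 155.3] 1439 xyz(depth) [0.488 0.357 0.001]
nug px [374.5 147. ] 16 xyz(depth) [0.468 0.362 0.019]
nug px [366.5 149.5] 12 xyz(depth) [0.461 0.338 0.019]
nug px [379.7 150.5] 14 xyz(depth) [0.486 0.366 0.019]
nug px [262.9 264.9] 4988 xyz(depth) [ 0.585 -0.109  0.001]
nug px [267.6 295.9] 15 xyz(depth) [ 0.666 -0.151  0.018]
nug px [165.7 212.3] 1063 xyz(depth) [ 0.499  0.327 -0.001]
nug px [174.7 213. ] 7 xyz(depth) [0.493 0.309 0.018]
nug px [156. 217.] 9 xyz(depth) [0.482 0.366 0.019]
nug px [156.9 222.9] 8 xyz(depth) [0.464 0.361 0.021]
nug px [165.1 225.4] 11 xyz(depth) [0.457 0.337 0.019]
cruc ((494.10595703125, 339.83673095703125), (109.18978881835938, 111.40833282470703), 11.739151954650879)
```

View pics/final.png

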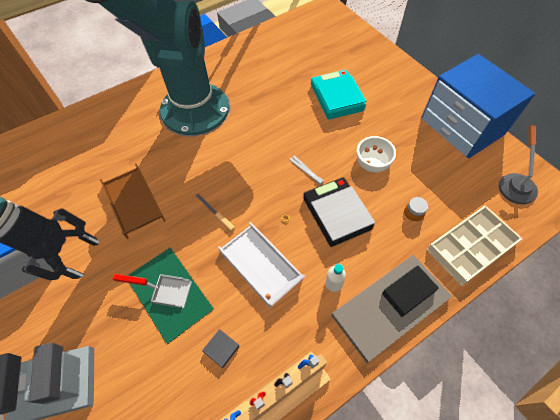

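The final view shows the shovel flat on the mat at (170,290), four nuggets in the crucible at (376,153) and one in the tray at (268,296). Nothing else has moved and the gripper is clear, so I'm handing in.

```bash
python3 -c "
from cell import manip
print(manip.hand_in())"
```

```text
the job is handed in; nothing more can be done
None
```

The job is handed in (no verdict was returned): four nuggets are in the crucible, the fifth is in the tray, and the empty shovel lies flat on the green mat with the gripper clear; mid-lift over the tray, joints 5 and 6 read about 0.002 rad past their limits before I backed off.

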